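# Set a batch of eggs in the hand-wound turner

### The arm

A 6-joint arm with a two-finger parallel gripper is mounted at the origin on the work surface. World frame = base frame: x ahead of the robot, y to its left, z up, the work surface at z = 0. Lengths are in m, angles in rad, forces in N, time in s.
With the tool pointing down it reaches from about 0.375 to 0.9 m from the base axis. Payload 3.1 kg.
Tool frame: the origin (TCP) lies midway between the tips of the shut fingers; the grasp point (between the pads) lies 19 mm behind it (pinch_z is the distance from the TCP to the grasp point, in m); y points along the fingers, z is the direction in which the jaws open and shut, and the axes are right-handed (so a half turn about y gives the same grasp; the last joint's range is limited). The gripper opens to 87 mm and grips with 3 to 60 N. Pads are 19 mm wide; open, the fingers measure 117 mm over their backs; the gripper's body (75 mm by 190 mm) begins 51 mm behind the grasp point.
Start: joints at [0.964, 0.527, 1.433, -0, 1.181, -0.178], TCP at [0.26, 0.568, 0.223] pointing down, gripper open.
Joint ranges: [-3.08, 3.08], [-0.75, 2.2], [0.22, 2.44], [-1.43, 4.57], [0, 2.65], [-2.85, 2.85]. Speed limits (rad/s): [2.79, 2.79, 3.14, 3.14, 3.14, 3.14].

### API

Orientations are given as a unit quaternion [x, y, z, w].
In Python, from rig import * gives the robot as it stands.
- The arm moves only by the tool drive_tool, never from a script. Its argument "plan" is a list of rows, each a list of 7 numbers: the shift along the tool's x, y, z in mm, then the turn, a rotation vector about the tool's x, y, z in degrees, then the finger opening in mm, from 0 to 87. A call has 1 to 10 rows; each row is the pose to reach, as a shift and turn from the pose commanded when the call began, along the tool's axes at that moment; what a row does not reach only later rows make up. A row lasts 1/10 s, in which the tool goes at most 50 mm and 8.59 degrees, less where a joint would pass 70% of its speed; a pose out of reach is approached as far as the arm can. A call with a gripper value outside its range is refused whole. The fingers move at their own pace and stop on an object; "newtons" is the grip in N (left out, the last holds). Time passes only in rows, so rows that repeat a pose let the fingers close. It gives the time, the measured TCP pose, the force and the opening at its end, in the units of the state.
- get_obs(): the state, without advancing time (a new reading comes with each control period).
- camera(name): name is "scene" or "top" or "wrist"; returns the picture (400x640x3 uint8, blue, green, red); there is no depth.
- get_calibration(name): a dict with "fx", "fy", "cx", "cy" (pixels), "D" ([k1, k2, p1, p2, k3] as OpenCV has them; the pictures are not rectified), "origin" and "rotation" of the camera in the world; the wrist camera has in their place "tool_from_camera" (4x4, takes a point from camera to tool coordinates, whose origin is the TCP and whose axes are the tool frame's). Camera axes: x right, y down, z forward; pixel columns grow to the right and rows downward; lengths in m; the calibration is good to about 2 mm. A picture is of the moment at which its call begins: read the wrist's pose just before it. get_calibration takes no time and is no camera call.
- hand_in(): hands the job in, once; it reports no verdict.
Trained networks look in the newest picture that a camera, given by its name, has taken for a name from the list of things; names that differ only in an ending like _2 or _b are one class to them, and where a whole thing is asked for, a point or a joint stands for the part that bears it (a point fixed in the world has none). Each returns a list of dicts, best first, with "conf" (0 to 1); they miss things now and then, are a little off and sometimes report something else, mostly with a low value. They report only what shows in the picture. A call takes as long as a camera call. They do not tell look-alikes from the thing itself.
- spot_in(camera, target): "location" ([column, row] in pixels, amid what is visible of it).
- mark_of(camera, target): "location" ([column, row] in pixels: a listed point, or the origin of a listed thing).
The state is a dict: "time": time; "q": joint angles; "joint_velocities": joint speeds; "joint_torque": joint torques, N m; "position": TCP position; "tool_rot": TCP orientation; "ft_force": force on the tool from outside, world axes, zero at the start; "moment": the same for the moment, N m; "grip_width": finger opening in m.
Only numpy, scipy, OpenCV 4.12 (cv2) and the standard library are available. Lean on these libraries where they do the work, as an engineer would, in place of code of your own. Each camera call takes 0.05 s, during which the arm holds its last target. There are 200 camera calls.

### The job

Wind the crank of the egg turner clockwise by its grip until the cradle lies level, set every egg tray upright into a bay of its own, flat on the floor of the cradle, and then mist the eggs by pressing the cap of the mist bottle right down and letting it spring back. Then wind the crank on clockwise until the loaded cradle leans fully over away from the robot. Turn the crank steadily, at less than a turn a second, never tip or drop the trays, and leave the pail, the lamp and the book alone.

Things in the scene. Friction and masses are not known exactly. Their poses are not given: they have to be found in the camera images.
- tray0: Lime-green egg tray, four eggs fast in its cups, 100 x 100 mm, egg tops at 62 mm, about 0.3 kg; all alike. Origin: centre of the underside, z up. Carry handle over the middle along the tray's x: upright web 9 mm thick, 98 mm long, 74 to 94 mm above the underside, with a rolled top edge 16 mm thick (92 to 108 mm). Pinch the web from above, at 84 mm. None if absent.
- tray1: Lime-green egg tray, four eggs fast in its cups, 100 x 100 mm, egg tops at 62 mm, about 0.3 kg; all alike. Origin: centre of the underside, z up. Carry handle over the middle along the tray's x: upright web 9 mm thick, 98 mm long, 74 to 94 mm above the underside, with a rolled top edge 16 mm thick (92 to 108 mm). Pinch the web from above, at 84 mm. None if absent.
- tray2: Lime-green egg tray, four eggs fast in its cups, 100 x 100 mm, egg tops at 62 mm, about 0.3 kg; all alike. Origin: centre of the underside, z up. Carry handle over the middle along the tray's x: upright web 9 mm thick, 98 mm long, 74 to 94 mm above the underside, with a rolled top edge 16 mm thick (92 to 108 mm). Pinch the web from above, at 84 mm. None if absent.
- tray3: Lime-green egg tray, four eggs fast in its cups, 100 x 100 mm, egg tops at 62 mm, about 0.3 kg; all alike. Origin: centre of the underside, z up. Carry handle over the middle along the tray's x: upright web 9 mm thick, 98 mm long, 74 to 94 mm above the underside, with a rolled top edge 16 mm thick (92 to 108 mm). Pinch the web from above, at 84 mm. None if absent.
- bay0 (a point): Floor centre of one of the cradle's four square bays, 85 mm above the bench or so when level: 108 x 108 mm clear inside lips 4 mm thick and 16 mm high, 112 mm apart, 2 x 2. Any tray fits any bay, handle along or across. Axes tilt with the cradle: z up, y along the axle towards the gearbox, x away from the robot.
- bay1 (a point): Floor centre of one of the cradle's four square bays, 85 mm above the bench or so when level: 108 x 108 mm clear inside lips 4 mm thick and 16 mm high, 112 mm apart, 2 x 2. Any tray fits any bay, handle along or across. Axes tilt with the cradle: z up, y along the axle towards the gearbox, x away from the robot.
- bay2 (a point): Floor centre of one of the cradle's four square bays, 85 mm above the bench or so when level: 108 x 108 mm clear inside lips 4 mm thick and 16 mm high, 112 mm apart, 2 x 2. Any tray fits any bay, handle along or across. Axes tilt with the cradle: z up, y along the axle towards the gearbox, x away from the robot.
- bay3 (a point): Floor centre of one of the cradle's four square bays, 85 mm above the bench or so when level: 108 x 108 mm clear inside lips 4 mm thick and 16 mm high, 112 mm apart, 2 x 2. Any tray fits any bay, handle along or across. Axes tilt with the cradle: z up, y along the axle towards the gearbox, x away from the robot.
- cradle (a joint): Tilt of the aluminium egg cradle (228 x 228 mm) about its level axle, 85 mm above the bench (rad): 0 level, negative leans down towards the robot (as at the start), positive leans down away from the robot, stops at about -0.62 and +0.62. Driven only by the crank, through a worm gear that holds it wherever the crank is left.
- crank (a joint): Turn of the steel crank on top of the blue gearbox, about a vertical axis (rad): grows clockwise as seen from above, 0 when the cradle is level. One turn tilts the cradle by 0.30 rad: cradle = 0.0477 x crank. Stops at -13.1 and +13.1; needs about 3 N at the grip to turn and stays where it is left.
- crank_axis (a point): Point on the crank's vertical axis at the mid height of its grip (180 mm above the bench).
- grip_mid (a point): Middle of the crank's black upright grip, 180 mm above the bench: a barrel 25 mm in diameter and 58 mm tall (from 148 to 206 mm above the bench) that spins freely on its pin, 50 mm out from the crank's axis. The flat steel crank arm lies below it (top at 144 mm).
- nozzle (a joint): How far the sprung cap of the mist bottle is pressed down (m): 0 up, 0.008 at the bottom. Begins to move at 2.3 N, at the bottom at 6 N, springs back by itself.
- nozzle_top (a point): Centre of the flat top of the white cap (30 mm diameter, 20 mm tall, 196 mm above the bench when up) of the white mist bottle, which is clamped fast to the bench; press it straight down.
- pail: Bystander: small orange pail, 160 mm across, 135 mm tall, origin at the centre of the underside. Leave alone.
- candler: Bystander: upright egg-candling lamp, 60 mm across, 120 mm tall, origin at the centre of the underside. Leave alone.
- book: Bystander: blue record book lying flat, 110 x 160 x 18 mm, origin at the centre of the underside. Leave alone.
Mind the look-alikes: they are no part of the job. What is shaped like the tray2 but orange is not meant. What is shaped like the tray1 but black is not meant.

How it is judged:
On the way, in this order (a step that is already met when the one before it is completed fails the run):
1. the cradle has been wound level (within 0.08 rad) (value of joint cradle between -0.08 and 0.08 rad), for 0.3 s.
2. every tray sits flat in a bay of the level cradle (all of step 1 and (distance between tray0 and bay0 below 0.012 m or distance between tray0 and bay1 below 0.012 m or distance between tray0 and bay2 below 0.012 m or distance between tray0 and bay3 below 0.012 m) and angle between the z axis of each of tray0, tray1, tray2, tray3 and the z axis of bay0, either way round below 0.07 rad and (distance between tray1 and bay0 below 0.012 m or distance between tray1 and bay1 below 0.012 m or distance between tray1 and bay2 below 0.012 m or distance between tray1 and bay3 below 0.012 m) and (distance between tray2 and bay0 below 0.012 m or distance between tray2 and bay1 below 0.012 m or distance between tray2 and bay2 below 0.012 m or distance between tray2 and bay3 below 0.012 m) and (distance between tray3 and bay0 below 0.012 m or distance between tray3 and bay1 below 0.012 m or distance between tray3 and bay2 below 0.012 m or distance between tray3 and bay3 below 0.012 m)), for 0.3 s.
3. the cap of the mist bottle is pressed right down, the trays in their bays (value of joint nozzle above 0.0065 m and (distance between tray0 and bay0 below 0.012 m or distance between tray0 and bay1 below 0.012 m or distance between tray0 and bay2 below 0.012 m or distance between tray0 and bay3 below 0.012 m) and angle between the z axis of each of tray0, tray1, tray2, tray3 and the z axis of bay0, either way round below 0.07 rad and (distance between tray1 and bay0 below 0.012 m or distance between tray1 and bay1 below 0.012 m or distance between tray1 and bay2 below 0.012 m or distance between tray1 and bay3 below 0.012 m) and (distance between tray2 and bay0 below 0.012 m or distance between tray2 and bay1 below 0.012 m or distance between tray2 and bay2 below 0.012 m or distance between tray2 and bay3 below 0.012 m) and (distance between tray3 and bay0 below 0.012 m or distance between tray3 and bay1 below 0.012 m or distance between tray3 and bay2 below 0.012 m or distance between tray3 and bay3 below 0.012 m)), for 0.05 s.
4. the cap has sprung back and the loaded cradle leans fully away from the robot (value of joint cradle above 0.54 rad and (distance between tray0 and bay0 below 0.012 m or distance between tray0 and bay1 below 0.012 m or distance between tray0 and bay2 below 0.012 m or distance between tray0 and bay3 below 0.012 m) and angle between the z axis of each of tray0, tray1, tray2, tray3 and the z axis of bay0, either way round below 0.07 rad and (distance between tray1 and bay0 below 0.012 m or distance between tray1 and bay1 below 0.012 m or distance between tray1 and bay2 below 0.012 m or distance between tray1 and bay3 below 0.012 m) and (distance between tray2 and bay0 below 0.012 m or distance between tray2 and bay1 below 0.012 m or distance between tray2 and bay2 below 0.012 m or distance between tray2 and bay3 below 0.012 m) and (distance between tray3 and bay0 below 0.012 m or distance between tray3 and bay1 below 0.012 m or distance between tray3 and bay2 below 0.012 m or distance between tray3 and bay3 below 0.012 m) and value of joint nozzle below 0.002 m), for 0.3 s.
At the end, for the whole second after the job is handed in: The cradle leans away from the robot by more than 0.54 rad and stands still; every tray present lies flat (within 0.07 rad) on the floor of a bay, its origin within 12 mm of the bay's centre; the mist cap is up (pressed less than 2 mm) (all of step 4 and velocity of joint crank between -0.1 and 0.1 rad/s and linear speed of each of tray0, tray1, tray2, tray3 below 0.03 m/s); the robot touches nothing.
It fails at once if the crank is spun faster than about a turn a second (velocity of joint crank above 7 rad/s or velocity of joint crank below -7 rad/s).
It fails at once if a tray is tipped by more than 0.95 rad (angle between any of tray0, tray1, tray2, tray3's own z axis and vertical above 0.95 rad).
It fails at once if a tray is dropped or thrown (moves at over 0.6 m/s out of the hand) ((linear speed of tray0 above 0.6 m/s and contact force between tray0 and the fingers below 0.2 N) or (linear speed of tray1 above 0.6 m/s and contact force between tray1 and the fingers below 0.2 N) or (linear speed of tray2 above 0.6 m/s and contact force between tray2 and the fingers below 0.2 N) or (linear speed of tray3 above 0.6 m/s and contact force between tray3 and the fingers below 0.2 N)).
It fails at once if the pail, the lamp or the book is pushed more than 30 mm (distance of any of pail, candler, book from where it was at the start of the episode above 0.03 m).
Of tray0, tray1, tray2, tray3 only 3 to 4 are there at a start; the rules pass over those that are not, and their reading is None.
At some moment in a run one of tray0, tray1, tray2, tray3 may be knocked a few centimetres aside while the robot is not near it.
Once in a run the grip may slacken for a moment while it holds something.
It also fails if it takes over 210 s, if anything falls off the work surface, if the arm or the gripper's body presses on something with over 40 N, if the wrist force passes 120 N, or if a joint passes its speed limit or range.

## Working session

There is one attempt and no reset: what is moved stays moved. The work goes in short steps, Python scripts to look and compute and a tool call to move; the robot and the scene stay as the last step left them, time stands still between calls to the robot, and variables do not carry over. Pictures are saved under pics/ and viewed, about 12 in all and at most 16, crops included, and the job is handed in when it is done.

Besides the shell and the picture viewer there is one more tool, called after "Call:" as name(argument=value, ...), one argument or row to a line, values as JSON. drive_tool: Moves the arm, as the interface text tells. Its arguments: {"type":"object","properties":{"plan":{"type":"array","items":{"type":"array","items":{"type":"number"}}},"newtons":{"type":"number"}},"required":["plan"]}

```bash
mkdir -p pics; ls
cat > h.py <<'E'
from rig import *
import numpy as np, cv2
from scipy.spatial.transform import Rotation as R
def cam(name):
    c=get_calibration(name)
    K=np.array([[c['fx'],0,c['cx']],[0,c['fy'],c['cy']],[0,0,1]]);D=np.array(c['D'],float)
    if 'origin' in c: return K,D,np.array(c['origin']),np.array(c['rotation']).reshape(3,3)
    o=get_obs();Rt=R.from_quat(o['tool_rot']).as_matrix();T=np.array(c['tool_from_camera'])
    return K,D,np.array(o['position'])+Rt@T[:3,3],Rt@T[:3,:3]
def at_z(cm,px,z):
    K,D,o,r=cm
    u=cv2.undistortPoints(np.array([[px]],float),K,D)[0,0]
    d=r@np.array([u[0],u[1],1]); return o+d*(z-o[2])/d[2]
def proj(cm,p):
    K,D,o,r=cm
    return cv2.projectPoints((r.T@(np.array(p,float)-o)).reshape(1,1,3),np.zeros(3),np.zeros(3),K,D)[0][0,0]
def totool(p):
    "world target TCP -> tool shift mm"
    o=get_obs();return R.from_quat(o['tool_rot']).as_matrix().T@(np.array(p)-o['position'])*1000
E
python3 - <<'E'
from h import *
for n in ['scene','top']:
    im=camera(n);cv2.imwrite(f'pics/{n}0.png',im);cm=cam(n)
    print(n,cm[2],cm[3].round(2).tolist())
    for t,z in [('tray0',0),('bay0',.085),('grip_mid',.18),('crank_axis',.18),('nozzle_top',.196),('pail',0),('candler',0),('book',0)]:
        print(t,[(np.round(d['conf'],2),np.round(d['location']),at_z(cm,d['location'],z).round(3)[:2]) for d in mark_of(n,t)])
o=get_obs();print(o['position'],R.from_quat(o['tool_rot']).as_matrix().round(3))
E
```

```text
picsTraceback (most recent call last):
  File "<stdin>", line 3, in <module>
  File "h.py", line 7, in cam
    if 'origin' in c: return K,D,np.array(c['origin']),np.array(c['rotation']).reshape(3,3)
                                                       ~~~~~~~~~~~~~~~~~~~~~~~~~~~~~~~^^^^^
ValueError: cannot reshape array of size 4 into shape (3,3)
```

```bash
sed -i "s/np.array(c\['rotation'\]).reshape(3,3)/R.from_quat(c['rotation']).as_matrix()/" h.py
python3 - <<'E'
from h import *
for n in ['scene','top']:
    im=camera(n);cv2.imwrite(f'pics/{n}0.png',im);cm=cam(n)
    print(n,cm[2],cm[3].round(2).tolist())
    for t,z in [('tray0',0),('bay0',.085),('grip_mid',.18),('crank_axis',.18),('nozzle_top',.196),('pail',0),('candler',0),('book',0)]:
        print(t,[(float(np.round(d['conf'],2)),np.round(d['location']).tolist(),at_z(cm,d['location'],z).round(3)[:2].tolist()) for d in mark_of(n,t)])
o=get_obs();print(o['position'],R.from_quat(o['tool_rot']).as_matrix().round(3))
E
```

```text
scene [ 1.30945848 -0.6702064   0.81964072] [[0.61, 0.46, -0.65], [0.8, -0.34, 0.5], [0.01, -0.82, -0.58]]
tray0 [(0.81, [194.0, 332.0], [0.658, -0.556]), (0.73, [392.0, 173.0], [0.401, 0.427]), (0.72, [224.0, 258.0], [0.458, -0.375]), (0.57, [261.0, 213.0], [0.323, -0.164]), (0.56, [242.0, 290.0], [0.605, -0.391])]
bay0 [(0.88, [376.0, 202.0], [0.601, 0.127]), (0.83, [360.0, 204.0], [0.575, 0.075]), (0.79, [348.0, 213.0], [0.592, 0.009]), (0.6, [328.0, 212.0], [0.549, -0.039])]
grip_mid [(0.41, [392.0, 173.0], [0.602, 0.185])]
crank_axis [(0.57, [404.0, 168.0], [0.601, 0.242]), (0.38, [358.0, 204.0], [0.665, -0.024])]
nozzle_top [(0.57, [406.0, 140.0], [0.478, 0.385])]
pail [(0.78, [437.0, 203.0], [0.66, 0.399])]
candler [(0.64, [331.0, 286.0], [0.744, -0.181])]
book [(0.67, [347.0, 185.0], [0.362, 0.21])]
top [ 0.30885922 -0.04892523  1.70286807] [[-0.02, -0.99, 0.16], [-1.0, 0.02, -0.01], [0.0, -0.16, -0.99]]
tray0 [(0.95, [412.0, 190.0], [0.612, -0.381]), (0.94, [411.0, 233.0], [0.457, -0.368]), (0.91, [460.0, 177.0], [0.657, -0.558]), (0.68, [360.0, 275.0], [0.316, -0.184]), (0.57, [364.0, 188.0], [0.623, -0.209])]
bay0 [(0.74, [278.0, 180.0], [0.643, 0.094]), (0.71, [310.0, 177.0], [0.649, -0.018]), (0.69, [280.0, 212.0], [0.529, 0.086]), (0.66, [308.0, 214.0], [0.522, -0.008])]
grip_mid [(0.64, [357.0, 149.0], [0.719, -0.173]), (0.49, [242.0, 184.0], [0.61, 0.2])]
crank_axis [(0.53, [225.0, 192.0], [0.587, 0.256])]
nozzle_top [(0.57, [180.0, 219.0], [0.498, 0.394]), (0.32, [356.0, 150.0], [0.712, -0.166])]
pail [(0.7, [192.0, 180.0], [0.665, 0.412])]
candler [(0.87, [356.0, 153.0], [0.752, -0.181]), (0.32, [310.0, 211.0], [0.543, -0.014])]
book [(0.8, [242.0, 265.0], [0.359, 0.228])]
[0.25981466 0.56841443 0.2225748 ] [[ 0.909  0.     0.416]
 [-0.416 -0.     0.909]
 [ 0.    -1.     0.   ]]
```

View pics/scene0.png

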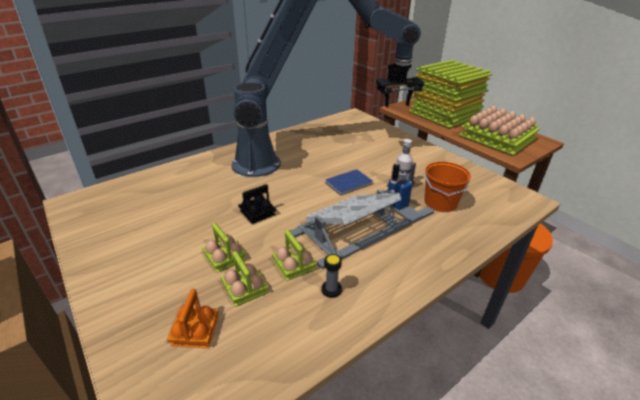

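View pics/top0.png

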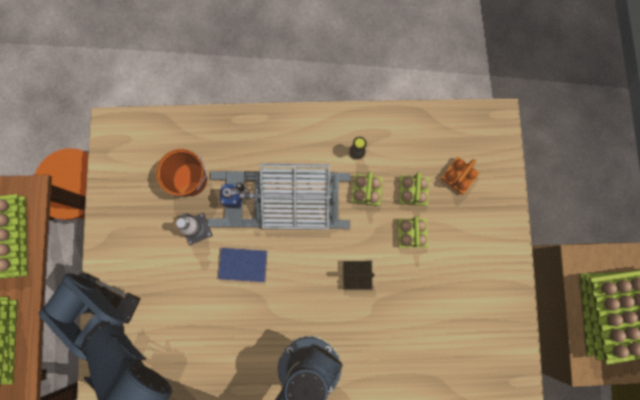

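Three real trays are green: scene (242,290), (224,258) and (295,262). The look-alikes are orange at (194,332) and black at (258,207). The crank and gearbox are near (400,185), with the mist bottle behind them at (405,160), the pail at (445,190) and the lamp at (331,275). I'll look closer from above the gearbox.

Call:
drive_tool(
  plan=[
    [0, -50, 0, 0, 0, 0, 60],
    [0, -100, 0, 0, 0, 0, 60],
    [30, -150, -10, 0, -5, 0, 60],
    [80, -190, -35, 0, -12, 0, 60],
    [130, -228, -60, 0, -20, 0, 60],
    [190, -228, -85, 0, -24.6, 0, 60],
    [240, -228, -110, 0, -24.6, 0, 60],
    [290, -228, -135, 0, -24.6, 0, 60],
    [340, -228, -160, 0, -24.6, 0, 60],
    [380, -228, -185, 0, -24.6, 0, 60],
  ],
)

```text
time: 1.95
position: [0.4886, 0.2951, 0.4495]
tool_rot: [-0.707, -0.001, -0.0, 0.707]
ft_force: [0.9, 0.2, -0.2]
grip_width: 0.0601
```

Run:
```python
from h import *
n='wrist';im=camera(n);cv2.imwrite('pics/w1.png',im);cm=cam(n)
o=get_obs();print(o['time'],o['position'],o['q'],R.from_quat(o['tool_rot']).as_matrix().round(3).tolist())
print(cm[2],cm[3].round(2).tolist())
for t,z in [('grip_mid',.18),('crank_axis',.18),('nozzle_top',.196),('bay0',.085)]:
    print(t,[(float(np.round(d['conf'],2)),np.round(d['location']).tolist(),at_z(cm,d['location'],z).round(3)[:2].tolist()) for d in mark_of(n,t)])
```

```text
2.0 [0.49387273 0.28842628 0.44913638] [ 0.33751982  0.27854548  1.21855161 -0.00785051  1.64185322 -1.22654631] [[1.0, 0.005, 0.007], [-0.007, -0.007, 1.0], [0.005, -1.0, -0.006]]
[0.41733222 0.28942279 0.61031393] [[0.01, 0.96, 0.28], [1.0, -0.01, -0.01], [-0.01, 0.28, -0.96]]
grip_mid [(0.67, [260.0, 242.0], [0.604, 0.194])]
crank_axis [(0.61, [296.0, 237.0], [0.597, 0.248])]
nozzle_top [(0.94, [394.0, 168.0], [0.493, 0.383])]
bay0 [(0.97, [131.0, 238.0], [0.636, -0.061]), (0.78, [144.0, 176.0], [0.523, -0.017]), (0.66, [202.0, 246.0], [0.653, 0.068]), (0.58, [208.0, 182.0], [0.533, 0.091]), (0.57, [72.0, 208.0], [0.58, -0.156])]
```

View pics/w1.png

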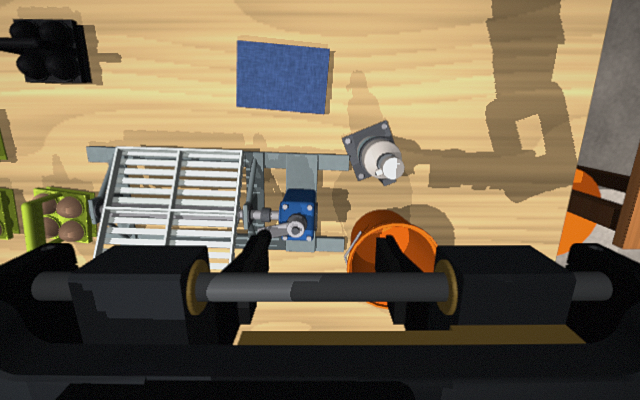

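Call:
drive_tool(
  plan=[
    [-5, 45, -34, 0, 0, 0, 60],
    [-14, 90, -68, 0, 0, 0, 60],
    [-14, 90, -68, 0, 0, 0, 60],
    [-14, 90, -68, 0, 0, 0, 60],
    [-14, 90, -68, 0, 0, 0, 60],
  ],
)

```text
time: 2.7
position: [0.4736, 0.2304, 0.3602]
tool_rot: [-0.707, -0.002, 0.0, 0.708]
ft_force: [-0.4, 0.6, 0.5]
grip_width: 0.0599
```

Run:
```python
from h import *
n='wrist';cm=cam(n);im=camera(n);cv2.imwrite('pics/w2.png',im)
o=get_obs();print(o['time'],o['position'],R.from_quat(o['tool_rot']).as_matrix().round(3).tolist())
for t,z in [('grip_mid',.18),('crank_axis',.18),('nozzle_top',.196),('bay0',.085)]:
    print(t,[(float(np.round(d['conf'],2)),np.round(d['location']).tolist(),at_z(cm,d['location'],z).round(3)[:2].tolist()) for d in mark_of(n,t)])
print([(d['conf'],d['location']) for d in spot_in(n,'grip_mid')])
```

```text
2.75 [0.47424369 0.23049751 0.36069498] [[1.0, 0.003, -0.003], [0.003, 0.001, 1.0], [0.003, -1.0, 0.001]]
grip_mid [(0.59, [300.0, 284.0], [0.6, 0.205])]
crank_axis [(0.84, [343.0, 276.0], [0.59, 0.257]), (0.26, [316.0, 84.0], [0.371, 0.224]), (0.21, [303.0, 285.0], [0.601, 0.208])]
nozzle_top [(0.97, [471.0, 198.0], [0.487, 0.391])]
bay0 [(0.88, [228.0, 278.0], [0.646, 0.085]), (0.73, [230.0, 206.0], [0.529, 0.099]), (0.71, [155.0, 199.0], [0.519, -0.009])]
[]
```

View pics/w2.png

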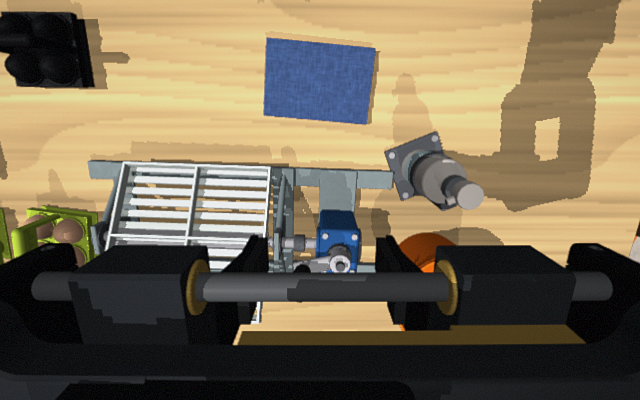

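The hub is at (340,265), and the grip is hidden behind the gripper bar near (300,284). I'll back off.

Call:
drive_tool(
  plan=[
    [-45, 0, 0, 0, 0, 0, 87],
    [-85, 0, 0, 0, 0, 0, 87],
    [-85, 0, 0, 0, 0, 0, 87],
    [-85, 0, 0, 0, 0, 0, 87],
    [-85, 0, 0, 0, 0, 0, 87],
  ],
)

```text
time: 3.5
position: [0.3899, 0.229, 0.3598]
tool_rot: [-0.707, -0.001, -0.001, 0.707]
ft_force: [-0.5, -0.2, -0.6]
grip_width: 0.0856
```

Run:
```python
from h import *
n='wrist';cm=cam(n);im=camera(n);cv2.imwrite('pics/w3.png',cv2.resize(im[120:300,150:450],None,fx=2.5,fy=2.5,interpolation=2))
o=get_obs();print(o['time'],o['position'])
for t,z in [('grip_mid',.18),('crank_axis',.18),('nozzle_top',.196),('bay0',.085)]:
    print(t,[(float(np.round(d['conf'],2)),np.round(d['location']).tolist(),at_z(cm,d['location'],z).round(3)[:2].tolist()) for d in mark_of(n,t)])
```

```text
3.55 [0.39002302 0.22890434 0.35955282]
grip_mid [(0.52, [304.0, 339.0], [0.596, 0.205])]
crank_axis [(0.88, [340.0, 334.0], [0.589, 0.252])]
nozzle_top [(0.67, [463.0, 268.0], [0.486, 0.391])]
bay0 [(0.93, [234.0, 251.0], [0.517, 0.097]), (0.87, [168.0, 249.0], [0.514, -0.003]), (0.68, [232.0, 327.0], [0.652, 0.083])]
```

View pics/w3.png

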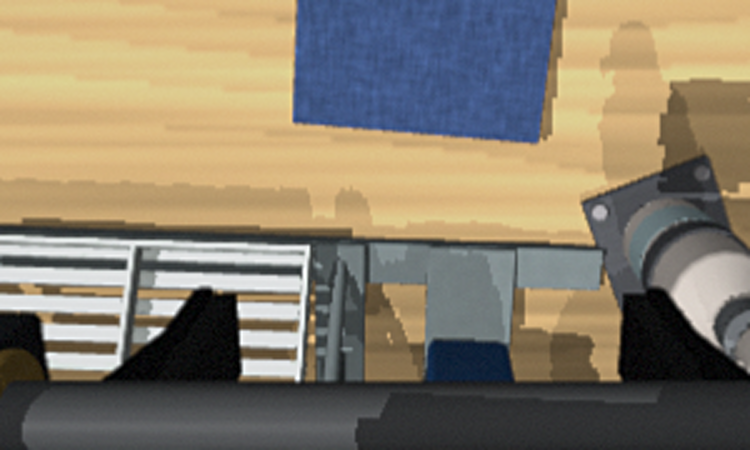

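The image's downward direction is +x, so I'll go forward instead.

Call:
drive_tool(
  plan=[
    [50, 0, 0, 0, 0, 0, 87],
    [100, 0, 0, 0, 0, 0, 87],
    [150, 0, 0, 0, 0, 0, 87],
    [200, 0, 0, 0, 0, 0, 87],
    [230, 0, 0, 0, 0, 0, 87],
    [230, 0, 0, 0, 0, 0, 87],
    [230, 0, 0, 0, 0, 0, 87],
    [230, 0, 0, 0, 0, 0, 87],
  ],
)

```text
time: 4.55
position: [0.6175, 0.2289, 0.3589]
tool_rot: [0.707, -0.0, -0.001, -0.707]
ft_force: [-0.1, 0.9, -0.6]
grip_width: 0.0867
```

Run:
```python
from h import *
n='wrist';cm=cam(n);im=camera(n);cv2.imwrite('pics/w4.png',cv2.resize(im[30:260,150:450],None,fx=2.5,fy=2.5,interpolation=2))
o=get_obs();print(o['time'],o['position'],R.from_quat(o['tool_rot']).as_matrix().round(3).tolist())
for t,z in [('grip_mid',.18),('crank_axis',.18),('nozzle_top',.196),('bay0',.085)]:
    print(t,[(float(np.round(d['conf'],2)),np.round(d['location']).tolist(),at_z(cm,d['location'],z).round(3)[:2].tolist()) for d in mark_of(n,t)])
```

```text
4.6 [0.61733659 0.22903207 0.35931667] [[1.0, -0.001, -0.001], [0.001, 0.0, 1.0], [-0.001, -1.0, 0.0]]
grip_mid [(0.64, [301.0, 169.0], [0.602, 0.206])]
crank_axis [(0.93, [343.0, 159.0], [0.591, 0.252])]
nozzle_top [(0.78, [495.0, 50.0], [0.485, 0.392])]
bay0 [(0.96, [129.0, 179.0], [0.633, -0.043]), (0.95, [145.0, 104.0], [0.53, -0.006]), (0.6, [216.0, 183.0], [0.638, 0.08]), (0.55, [225.0, 104.0], [0.532, 0.101])]
```

View pics/w4.png

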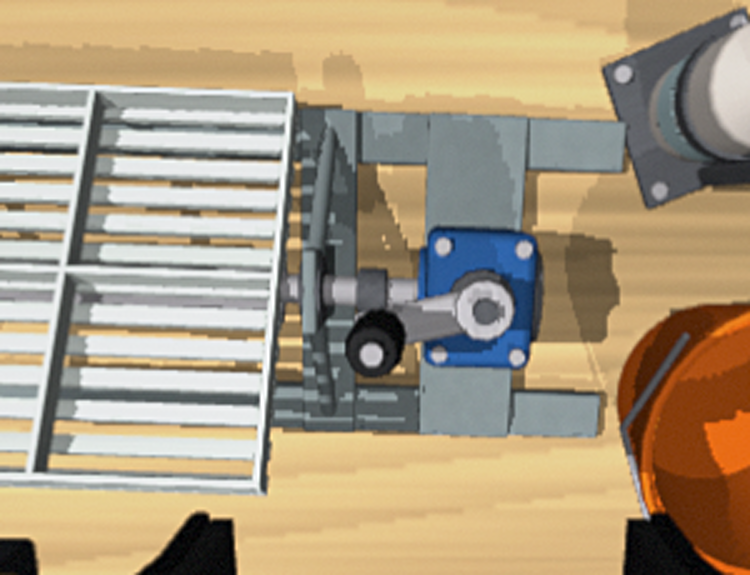

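The grip is at crop (371,355) and the hub at (485,310), consistent with the network (grip about (0.601,0.204), axis about (0.591,0.252), r about 0.049). Now the descent.

Call:
drive_tool(
  plan=[
    [-16, 0, -25, 0, 0, 0, 46],
    [-16, 50, -25, 0, 0, 0, 46],
    [-16, 100, -25, 0, 0, 0, 46],
    [-16, 120, -25, 0, 0, 0, 46],
    [-16, 120, -25, 0, 0, 0, 46],
    [-16, 160, -25, 0, 0, 0, 46],
    [-16, 192, -25, 0, 0, 0, 46],
    [-16, 192, -25, 0, 0, 0, 46],
  ],
  newtons=12,
)

```text
time: 5.6
position: [0.6004, 0.2036, 0.1648]
tool_rot: [0.707, -0.002, -0.002, -0.707]
ft_force: [-0.9, -0.3, -0.0]
grip_width: 0.0463
```

Call:
drive_tool(
  plan=[
    [0, 0, 0, 0, 0, 0, 46],
    [0, 0, 0, 0, 0, 0, 15],
    [0, 0, 0, 0, 0, 0, 15],
    [0, 0, 0, 0, 0, 0, 15],
    [0, 0, 0, 0, 0, 0, 15],
    [0, 0, 0, 0, 0, 0, 15],
  ],
  newtons=12,
)

```text
time: 6.2
position: [0.6034, 0.2054, 0.1686]
tool_rot: [-0.706, -0.001, -0.001, 0.708]
ft_force: [-0.8, 5.5, 5.2]
grip_width: 0.0242
```

Call:
drive_tool(
  plan=[
    [-8.5, 0, -1, 0, 0, 0, 15],
    [-17.4, 0, -0.5, 0, 0, 0, 15],
    [-33.8, 0, 5.1, 0, 0, 0, 15],
    [-47.4, 0, 15.9, 0, 0, 0, 15],
    [-56.5, 0, 30.7, 0, 0, 0, 15],
    [-60, 0, 47.7, 0, 0, 0, 15],
    [-60, 0, 47.7, 0, 0, 0, 15],
    [-60, 0, 47.7, 0, 0, 0, 15],
  ],
)

```text
time: 7.0
position: [0.543, 0.253, 0.1686]
tool_rot: [-0.707, -0.002, -0.0, 0.708]
ft_force: [0.4, 2.2, 6.9]
grip_width: 0.0245
```

Call:
drive_tool(
  plan=[
    [2.6, 0, 17.2, 0, 0, 0, 15],
    [10.9, 0, 32.4, 0, 0, 0, 15],
    [23.9, 0, 43.9, 0, 0, 0, 15],
    [40, 0, 50.3, 0, 0, 0, 15],
    [57.4, 0, 50.8, 0, 0, 0, 15],
    [73.8, 0, 45.3, 0, 0, 0, 15],
    [87.4, 0, 34.4, 0, 0, 0, 15],
    [96.5, 0, 19.6, 0, 0, 0, 15],
    [100, 0, 2.6, 0, 0, 0, 15],
    [97.4, 0, -14.6, 0, 0, 0, 15],
  ],
)

```text
time: 8.0
position: [0.6405, 0.238, 0.1686]
tool_rot: [-0.706, -0.001, -0.0, 0.708]
ft_force: [-2.5, 3.9, 8.3]
grip_width: 0.0242
```

Call:
drive_tool(
  plan=[
    [-8.3, 0, -15.3, 0, 0, 0, 15],
    [-21.3, 0, -26.8, 0, 0, 0, 15],
    [-37.5, 0, -33.1, 0, 0, 0, 15],
    [-54.8, 0, -33.6, 0, 0, 0, 15],
    [-71.3, 0, -28.1, 0, 0, 0, 15],
    [-84.9, 0, -17.3, 0, 0, 0, 15],
    [-93.9, 0, -2.5, 0, 0, 0, 15],
    [-97.4, 0, 14.6, 0, 0, 0, 15],
    [-94.8, 0, 31.7, 0, 0, 0, 15],
    [-86.6, 0, 47, 0, 0, 0, 15],
  ],
)

```text
time: 9.0
position: [0.5523, 0.2838, 0.1685]
tool_rot: [0.708, 0.0, -0.001, -0.706]
ft_force: [1.6, -4.2, 9.0]
grip_width: 0.0245
```

Call:
drive_tool(
  plan=[
    [13, 0, 11.5, 0, 0, 0, 15],
    [29.2, 0, 17.9, 0, 0, 0, 15],
    [46.5, 0, 18.3, 0, 0, 0, 15],
    [63, 0, 12.8, 0, 0, 0, 15],
    [76.6, 0, 2, 0, 0, 0, 15],
    [85.7, 0, -12.8, 0, 0, 0, 15],
    [89.1, 0, -29.8, 0, 0, 0, 15],
    [86.6, 0, -47, 0, 0, 0, 15],
    [78.3, 0, -62.3, 0, 0, 0, 15],
    [65.3, 0, -73.8, 0, 0, 0, 15],
  ],
)

```text
time: 10.0
position: [0.6191, 0.2115, 0.1685]
tool_rot: [-0.706, -0.001, -0.001, 0.708]
ft_force: [-0.3, 7.0, 7.9]
grip_width: 0.0246
```

Call:
drive_tool(
  plan=[
    [-8, 0, -4, 0, 0, 0, 15],
    [-16.2, 0, -6.4, 0, 0, 0, 15],
    [-25, 0, -7.3, 0, 0, 0, 15],
    [-33.5, 0, -6.8, 0, 0, 0, 15],
    [-33.5, 0, -6.8, 0, 0, 0, 15],
    [-33.5, 0, -6.8, 0, 0, 0, 15],
  ],
)

```text
time: 10.6
position: [0.5829, 0.2044, 0.1664]
tool_rot: [-0.707, 0.001, 0.002, 0.707]
ft_force: [-2.0, 5.4, 3.3]
grip_width: 0.0241
```

Run:
```python
from h import *
im=camera('scene');cv2.imwrite('pics/s5.png',cv2.resize(im[120:320,180:480],None,fx=2.5,fy=2.5,interpolation=2))
for n in ['scene','top']:
    camera(n);cm=cam(n)
    print(n,[(float(np.round(d['conf'],2)),np.round(d['location']).tolist(),at_z(cm,d['location'],.085).round(3)[:2].tolist()) for d in mark_of(n,'bay0')])
```

```text
scene [(0.85, [376.0, 212.0], [0.643, 0.087]), (0.85, [328.0, 205.0], [0.518, -0.013]), (0.82, [356.0, 193.0], [0.519, 0.111]), (0.76, [348.0, 225.0], [0.639, -0.032]), (0.23, [405.0, 168.0], [0.499, 0.382])]
top [(0.93, [310.0, 179.0], [0.642, -0.016]), (0.69, [279.0, 213.0], [0.528, 0.09]), (0.68, [310.0, 213.0], [0.526, -0.014]), (0.67, [279.0, 180.0], [0.641, 0.09])]
```

View pics/s5.png

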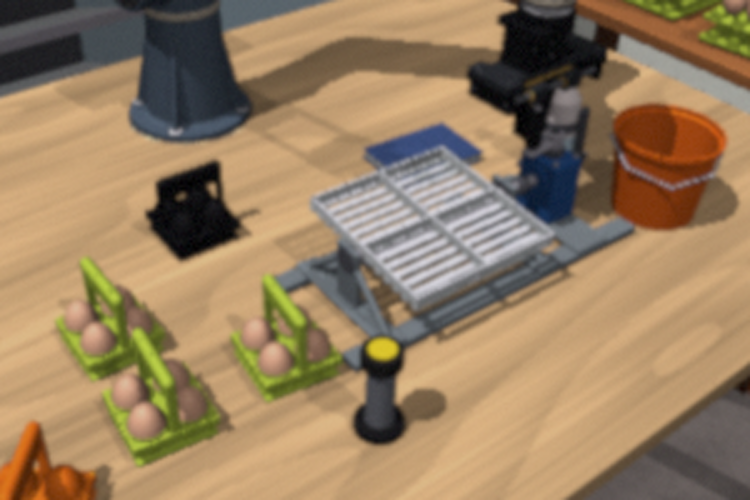

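The cradle looks level, with corners at crop (315,203), (445,150), (553,235) and (418,303). I'll fit the tilt from those, then let go.

Run:
```python
from h import *
from scipy.optimize import least_squares
cm=cam('scene')
px=np.array([[315,203],[445,150],[553,235],[418,303]])/2.5+[180,120]
L=np.array([[-114,-114],[-114,114],[114,114],[114,-114]])/1000
def f(p,full=0):
    cx,cy,t,yaw,z=p;r=[]
    for (a,b),q in zip(L,px):
        v=R.from_euler('zy',[yaw,t]).apply([a,b,.016])
        r.append(proj(cm,[cx+v[0],cy+v[1],z+v[2]])-q)
    return np.concatenate(r)
for fz in (0,1):
    s=least_squares(lambda p:np.r_[f(p),(p[4]-.085)*(1e4 if not fz else 100)],[.585,.04,0,0,.085])
    print(s.x.round(4),s.fun.round(1))
```

```text
[ 0.5914  0.0284  0.0454 -0.04    0.085 ] [-1.9 -0.7 -0.3  0.2  2.1  0.4  0.1 -0.4 -0. ]
[ 0.58    0.0395  0.0555 -0.0376  0.0731] [-1.1 -0.7 -0.5  0.4  1.2  0.6  0.3 -0.6 -1.2]
```

Call:
drive_tool(
  plan=[
    [0, 0, 0, 0, 0, 0, 46],
    [0, 0, 0, 0, 0, 0, 46],
    [0, -30, 0, 0, 0, 0, 46],
    [0, -80, 0, 0, 0, 0, 46],
    [0, -130, -50, 0, 0, 0, 46],
    [0, -170, -100, 0, 0, 0, 46],
    [0, -190, -150, 0, 0, 0, 46],
    [0, -190, -150, 0, 0, 0, 46],
  ],
)

```text
time: 11.65
position: [0.5855, 0.0501, 0.3589]
tool_rot: [0.708, 0.0, 0.001, -0.706]
ft_force: [0.4, 0.1, -1.6]
grip_width: 0.0462
```

Run:
```python
from h import *
n='wrist';cm=cam(n);im=camera(n);cv2.imwrite('pics/w6.png',im)
o=get_obs();print(o['time'],o['position'],R.from_quat(o['tool_rot']).as_matrix().round(3).tolist())
for t,z in [('bay0',.085),('tray0',0)]:
    print(t,[(float(np.round(d['conf'],2)),np.round(d['location']).tolist(),at_z(cm,d['location'],z).round(3)[:2].tolist()) for d in mark_of(n,t)])
```

```text
11.7 [0.58726261 0.04520651 0.36165368] [[1.0, 0.007, 0.004], [-0.004, -0.008, 1.0], [0.007, -1.0, -0.008]]
bay0 [(0.96, [357.0, 126.0], [0.53, 0.097]), (0.91, [268.0, 120.0], [0.52, -0.022]), (0.78, [350.0, 205.0], [0.64, 0.09])]
tray0 [(0.7, [166.0, 173.0], [0.609, -0.212]), (0.64, [50.0, 77.0], [0.457, -0.374]), (0.61, [68.0, 168.0], [0.6, -0.378]), (0.27, [458.0, 188.0], [0.636, 0.281])]
```

View pics/w6.png

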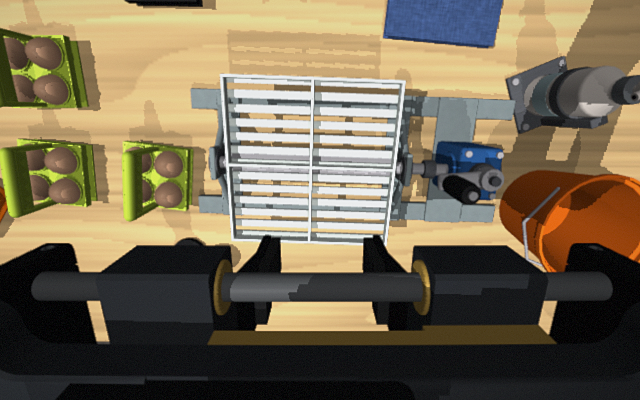

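Run:
```python
from h import *
from scipy.optimize import least_squares
A=[(cam('scene'),np.array([[315,203],[445,150],[553,235],[418,303]])/2.5+[180,120]),(cam('wrist'),np.array([[221,75],[404,82],[387,241],[233,240]]))]
L=np.array([[-114,-114],[-114,114],[114,114],[114,-114]])/1000
def f(p,A):
    cx,cy,t,yaw,z=p;r=[]
    for cm,px in A:
      for (a,b),q in zip(L,px):
        v=R.from_euler('zyx',[yaw,t,0]).apply([a,b,.016])   # extrinsic ok for small
        r.append(proj(cm,[cx+v[0],cy+v[1],z+v[2]])-q)
    return np.concatenate(r)
for S in (A[1:],A):
    s=least_squares(lambda p:np.r_[f(p,S),(p[4]-.085)*1000],[.585,.04,0,0,.085])
    print(s.x.round(4),s.fun.round(1))
```

```text
[ 0.5824  0.0362  0.1107 -0.0325  0.0828] [-2.6 -0.3  2.6 -1.8 -0.3  3.1  0.3  0.4 -2.2]
[ 0.5826  0.036   0.0866 -0.0319  0.0815] [-1.5 -2.7 -0.6 -1.7  1.3  0.1  0.4 -0.8 -1.9 -0.2  1.6 -1.9 -0.2  3.6
 -0.1  0.9 -3.5]
```

The fits suggest about +0.05 to +0.1 rad, which is uncertain near the 0.08 limit. I'll take one settled oblique view to settle it.

Call:
drive_tool(
  plan=[
    [-25, 0, -5, 0, 0, -6, 46],
    [-50, 15, -10, 0, 0, -14, 46],
    [-75, 35, -15, 0, 0, -22, 46],
    [-100, 55, -15, 0, 0, -30, 46],
    [-137, 80, -15, 0, 0, -38, 46],
    [-137, 80, -15, 0, 0, -38, 46],
    [-137, 80, -15, 0, 0, -38, 46],
    [-137, 80, -15, 0, 0, -38, 46],
    [-137, 80, -15, 0, 0, -38, 46],
    [-137, 80, -15, 0, 0, -38, 46],
  ],
)

```text
time: 12.8
position: [0.4501, 0.0382, 0.278]
tool_rot: [-0.668, -0.231, -0.23, 0.668]
ft_force: [-0.4, -0.2, -0.1]
grip_width: 0.0462
```

Run:
```python
from h import *
n='wrist';cm=cam(n);im=camera(n);cv2.imwrite('pics/w7r.png',im);cv2.imwrite('pics/w7.png',cv2.resize(im[50:270,140:500],None,fx=2.2,fy=2.2,interpolation=2))
o=get_obs();print(o['time'],o['position'],cm[2],R.from_quat(o['tool_rot']).as_matrix().round(3).tolist())
np.savez('cm7.npz',*cm)
for t,z in [('bay0',.085),('tray0',0)]:
    print(t,[(float(np.round(d['conf'],2)),np.round(d['location']).tolist(),at_z(cm,d['location'],z).round(3)[:2].tolist()) for d in mark_of(n,t)])
```

```text
12.85 [0.45009472 0.03815497 0.27807304] [0.2905208  0.03735359 0.35812427] [[0.787, 0.617, -0.002], [0.002, 0.001, 1.0], [0.617, -0.787, -0.001]]
bay0 [(0.91, [272.0, 186.0], [0.63, -0.03]), (0.82, [268.0, 125.0], [0.522, -0.022]), (0.77, [354.0, 186.0], [0.629, 0.082]), (0.66, [372.0, 127.0], [0.526, 0.094])]
tray0 [(0.78, [38.0, 127.0], [0.598, -0.379]), (0.73, [150.0, 133.0], [0.609, -0.217])]
```

View pics/w7.png

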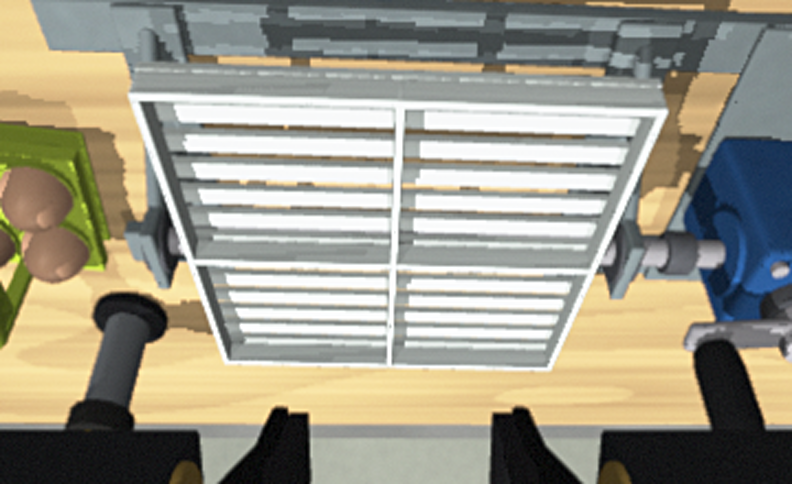

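Run:
```python
from h import *
from scipy.optimize import least_squares
c7=[np.load('cm7.npz')[k] for k in ('arr_0','arr_1','arr_2','arr_3')]
P=np.array([[131,95],[666,108],[551,368],[227,362]])/2.2+[140,50]
A=[(cam('scene'),np.array([[315,203],[445,150],[553,235],[418,303]])/2.5+[180,120]),(c7,P)]
L=np.array([[-114,-114],[-114,114],[114,114],[114,-114]])/1000
def f(p,A):
    cx,cy,t,yaw,z=p;r=[]
    for cm,px in A:
      for (a,b),q in zip(L,px):
        v=R.from_euler('ZY',[yaw,t]).apply([a,b,.016])
        r.append(proj(cm,[cx+v[0],cy+v[1],z+v[2]])-q)
    return np.concatenate(r)
for S in (A[1:],A):
  for w in (300,3000):
    s=least_squares(lambda p:np.r_[f(p,S),(p[4]-.085)*w],[.585,.04,0,0,.085])
    print(s.x.round(4),s.fun.round(1))
```

```text
[ 0.5836  0.0348  0.0685 -0.0306  0.0815] [-0.3 -0.2  0.1  0.3  0.2 -0.   0.   0.3 -1. ]
[ 0.5815  0.0348  0.07   -0.0307  0.0847] [-1.8  0.   1.7  0.6  0.7  0.9 -0.5  1.1 -0.8]
[ 0.5846  0.0347  0.066  -0.0312  0.0803] [-1.5 -1.4 -0.7 -0.7  1.5  0.1  0.6 -0.5  0.3 -0.3 -0.6  0.3 -0.1 -0.1
  0.1  0.1 -1.4]
[ 0.5825  0.0346  0.0662 -0.0313  0.0844] [-1.9 -2.7 -1.  -1.9  1.2 -1.2  0.2 -2.  -1.4  0.4  1.1  1.1  0.5  1.4
 -0.6  1.5 -1.7]
```

The residuals are small (under 0.3 px), and the tilt reads +0.068, so I overshot slightly: the start wasn't at the stop. I'll back the crank off by about 75° for margin.

Call:
drive_tool(
  plan=[
    [15, -10, 0, 0, 0, 5, 46],
    [35, -10, 20, 0, 0, 12, 46],
    [65, -5, 50, 0, 0, 20, 46],
    [100, 5, 90, 0, 0, 28, 46],
    [130, 12, 130, 0, 0, 36, 46],
    [154, 19, 166, 0, 0, 38, 46],
    [154, 19, 166, 0, 0, 38, 46],
    [154, 19, 166, 0, 0, 38, 46],
    [154, 19, 166, 0, 0, 38, 46],
  ],
)

```text
time: 13.85
position: [0.5819, 0.2049, 0.3557]
tool_rot: [0.707, 0.0, -0.001, -0.707]
ft_force: [-0.9, -0.5, -0.6]
grip_width: 0.0459
```

Run:
```python
from h import *
o=get_obs();print(o['time'],o['position'],R.from_quat(o['tool_rot']).as_matrix().round(3).tolist(),totool([.583,.2045,.167]))
```

```text
13.85 [0.58186632 0.20494242 0.35568486] [[1.0, -0.001, -0.002], [0.002, -0.001, 1.0], [-0.001, -1.0, -0.001]] [  1.3741274  188.68363323  -0.23810009]
```

Call:
drive_tool(
  plan=[
    [1, 50, 0, 0, 0, 0, 46],
    [1, 100, 0, 0, 0, 0, 46],
    [1, 150, 0, 0, 0, 0, 46],
    [1, 187, 0, 0, 0, 0, 46],
    [1, 187, 0, 0, 0, 0, 46],
    [1, 187, 0, 0, 0, 0, 15],
    [1, 187, 0, 0, 0, 0, 15],
    [1, 187, 0, 0, 0, 0, 15],
    [1, 187, 0, 0, 0, 0, 15],
    [1, 187, 0, 0, 0, 0, 15],
  ],
)

```text
time: 14.85
position: [0.5836, 0.2046, 0.1725]
tool_rot: [-0.707, -0.002, -0.001, 0.707]
ft_force: [-0.8, -0.1, 6.9]
grip_width: 0.0242
```

Call:
drive_tool(
  plan=[
    [8.7, 0, -0.5, 0, 0, 0, 15],
    [17.4, 0, 0.5, 0, 0, 0, 15],
    [33.5, 0, 6.8, 0, 0, 0, 15],
    [46.5, 0, 18.3, 0, 0, 0, 15],
    [53.2, 0, 29.5, 0, 0, 0, 15],
    [53.2, 0, 29.5, 0, 0, 0, 15],
    [53.2, 0, 29.5, 0, 0, 0, 15],
    [53.2, 0, 29.5, 0, 0, 0, 46],
    [53.2, 0, 29.5, 0, 0, 0, 46],
    [53.2, -20, 29.5, 0, 0, 0, 46],
  ],
)

```text
time: 15.85
position: [0.6335, 0.2329, 0.1873]
tool_rot: [0.708, -0.002, -0.002, -0.706]
ft_force: [-0.1, 0.2, 0.4]
grip_width: 0.0405
```

Call:
drive_tool(
  plan=[
    [0, -50, 0, 0, 0, 0, 60],
    [-5, -100, -30, 0, 0, 0, 60],
    [-10, -140, -70, 0, 0, 0, 60],
    [-15, -180, -110, 0, 0, 0, 60],
    [-20, -200, -158, 0, 0, 0, 60],
    [-25, -200, -206, 0, 0, 0, 60],
    [-30, -200, -255, 0, 0, 0, 60],
    [-33, -200, -304, 0, 0, 0, 60],
    [-33, -200, -353, 0, 0, 0, 60],
    [-33, -200, -402, 0, 0, 0, 60],
  ],
)

```text
time: 16.85
position: [0.6021, -0.1556, 0.3903]
tool_rot: [0.707, 0.0, 0.0, -0.707]
ft_force: [1.3, -0.2, 0.5]
grip_width: 0.0603
```

Call:
drive_tool(
  plan=[
    [0, 0, -40, 0, 0, 0, 60],
    [0, 0, -80, 0, 0, 0, 60],
    [0, 0, -105, 0, 0, 0, 60],
    [0, 0, -105, 0, 0, 0, 60],
    [0, 0, -105, 0, 0, 0, 60],
    [0, 0, -105, 0, 0, 0, 60],
    [0, 0, -105, 0, 0, 0, 60],
  ],
)

```text
time: 17.55
position: [0.6029, -0.2565, 0.3902]
tool_rot: [-0.707, -0.001, 0.001, 0.707]
ft_force: [0.0, 0.6, -0.2]
grip_width: 0.0601
```

```bash
cat >> h.py <<'E'
def look(n,lst,fn=None):
    cm=cam(n);im=camera(n)
    if fn: cv2.imwrite(fn,im)
    o=get_obs();print(o['time'],np.round(o['position'],4),R.from_quat(o['tool_rot']).as_matrix().round(3).tolist())
    for t,z in lst:
        print(t,[(float(np.round(d['conf'],2)),np.round(d['location'],1).tolist(),at_z(cm,d['location'],z).round(4)[:2].tolist()) for d in mark_of(n,t)])
    return cm,im
E
python3 - <<'E'
from h import *
cm,im=look('wrist',[('tray0',0),('bay0',.085)],'pics/w8.png')
np.savez('cm8.npz',*cm)
# green handle segmentation
hsv=cv2.cvtColor(im,cv2.COLOR_BGR2HSV);m=cv2.inRange(hsv,(28,120,60),(45,255,255))
n,lab,st,ce=cv2.connectedComponentsWithStats(m)
for i in range(1,n):
    if st[i,4]>300: print(st[i].tolist(),ce[i].round(1))
E
```

```text
17.6 [ 0.6029 -0.2565  0.3903] [[1.0, 0.0, -0.002], [0.002, -0.0, 1.0], [0.0, -1.0, -0.0]]
tray0 [(0.68, [250.9, 65.1], [0.4548, -0.3713]), (0.67, [346.6, 159.9], [0.6087, -0.2128]), (0.59, [159.1, 189.7], [0.6625, -0.5497])]
bay0 [(0.76, [486.8, 108.2], [0.522, -0.0215]), (0.73, [471.9, 182.3], [0.6298, -0.0288]), (0.63, [544.9, 189.6], [0.6411, 0.0857]), (0.57, [564.9, 109.8], [0.5234, 0.0919]), (0.46, [251.6, 66.0], [0.4671, -0.3528])]
[213, 11, 69, 86, 2777] [245.7  57.7]
[215, 126, 65, 74, 2225] [244.3 159.5]
[313, 128, 69, 76, 2000] [346.5 163.1]
```

View pics/w8.png

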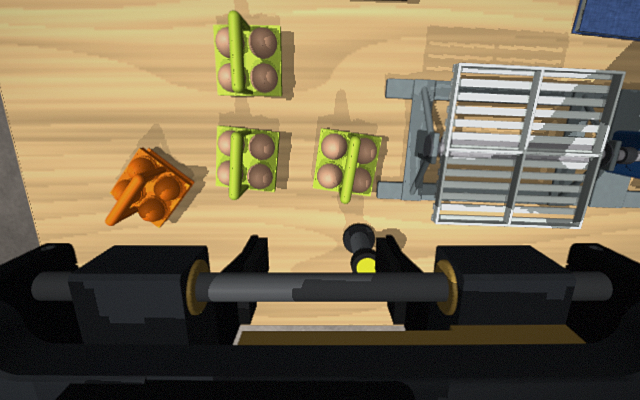

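Green trays at (245,57), (245,160) and (347,162). The orange look-alike at (150,188) is skipped. I'll measure the handles.

```bash
cat >> h.py <<'E'
def handle(cm,im,box):
    "fit rolled top edge: model rectangle at z=.1 .. project & compare; here: brightest-green elongated blob via edges"
    x,y,w,h=box;c=im[y:y+h,x:x+w];return c
E
python3 - <<'E'
from h import *
cm=[np.load('cm8.npz')[k] for k in ('arr_0','arr_1','arr_2','arr_3')]
for nme,a,b in [('T1',(355,137),(348,200)),('T2',(235,128),(236,197)),('T3',(236,12),(236,92))]:
    A=at_z(cm,a,.104);B=at_z(cm,b,.104);d=B-A
    print(nme,A.round(4)[:2],B.round(4)[:2],((A+B)/2).round(4)[:2],'len',np.linalg.norm(d).round(4),'yaw',np.arctan2(d[1],d[0]).round(3))
im=cv2.imread('pics/w8.png')
cv2.imwrite('pics/w8c.png',cv2.resize(im[0:210,200:400],None,fx=2.8,fy=2.8,interpolation=cv2.INTER_CUBIC))
E
```

```text
T1 [ 0.5614 -0.2102] [ 0.6525 -0.2178] [ 0.6069 -0.214 ] len 0.0915 yaw -0.083
T2 [ 0.5491 -0.3766] [ 0.648  -0.3825] [ 0.5986 -0.3796] len 0.0991 yaw -0.059
T3 [ 0.4059 -0.3651] [ 0.5019 -0.3718] [ 0.4539 -0.3684] len 0.0963 yaw -0.07
```

View pics/w8c.png

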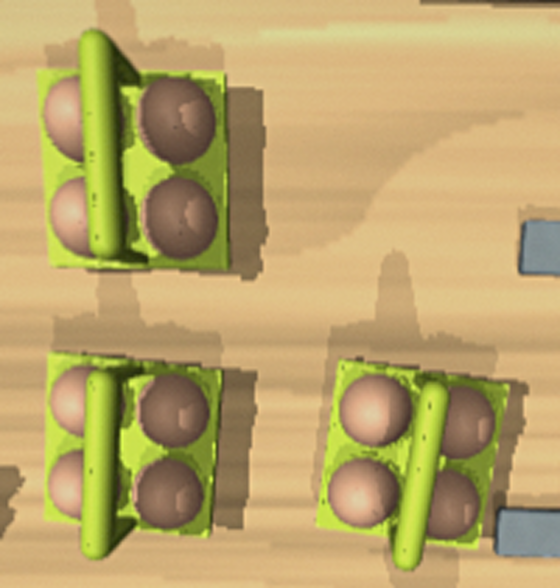

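Run:
```python
from h import *
cm=[np.load('cm8.npz')[k] for k in ('arr_0','arr_1','arr_2','arr_3')]
for nme,a,b in [('T1',(437,383),(406,564)),('T2',(102,372),(96,554)),('T3',(93,33),(107,252))]:
    a,b=[np.array(p)/2.8+[200,0] for p in (a,b)]
    A=at_z(cm,a,.104);B=at_z(cm,b,.104);d=B-A
    print(nme,((A+B)/2).round(4)[:2],'len',np.linalg.norm(d).round(4),'yaw',np.arctan2(d[1],d[0]).round(3))
print(totool([.607,-.214,.0]))
```

```text
T1 [ 0.6079 -0.2155] len 0.0946 yaw -0.142
T2 [ 0.6025 -0.3801] len 0.0941 yaw -0.107
T3 [ 0.4525 -0.3686] len 0.0937 yaw -0.001
[  4.08136745 390.26334506  42.84084879]
```

Call:
drive_tool(
  plan=[
    [5, 40, 20, 0, 4, 0, 45],
    [5, 90, 41, 0, 8.1, 0, 45],
    [5, 140, 41, 0, 8.1, 0, 45],
    [5, 190, 41, 0, 8.1, 0, 45],
    [5, 230, 41, 0, 8.1, 0, 45],
    [5, 260, 41, 0, 8.1, 0, 45],
    [5, 290, 41, 0, 8.1, 0, 45],
    [5, 310, 41, 0, 8.1, 0, 45],
    [5, 324, 41, 0, 8.1, 0, 45],
    [5, 324, 41, 0, 8.1, 0, 45],
  ],
  newtons=25,
)

```text
time: 18.7
position: [0.6067, -0.2159, 0.0641]
tool_rot: [-0.705, 0.051, -0.048, 0.706]
ft_force: [0.3, 0.6, -0.4]
grip_width: 0.0451
```

Call:
drive_tool(
  plan=[
    [0, 0, 0, 0, 0, 0, 45],
    [0, 0, 0, 0, 0, 0, 3],
    [0, 0, 0, 0, 0, 0, 3],
    [0, 0, 0, 0, 0, 0, 3],
    [0, 0, 0, 0, 0, 0, 3],
    [0, 0, 0, 0, 0, 0, 3],
    [0, 0, 0, 0, 0, 0, 3],
  ],
)

```text
time: 19.4
position: [0.6079, -0.2164, 0.0663]
tool_rot: [-0.705, 0.05, -0.05, 0.706]
ft_force: [-0.1, 2.3, 2.6]
grip_width: 0.0142
```

Call:
drive_tool(
  plan=[
    [0, 0, 0, 0, 0, 0, 3],
    [0, 0, 0, 0, 0, 0, 3],
    [0, 0, 0, 0, 0, 0, 3],
  ],
)

```text
time: 19.7
position: [0.6079, -0.2165, 0.0663]
tool_rot: [-0.705, 0.05, -0.05, 0.706]
ft_force: [-0.6, 3.0, 4.4]
grip_width: 0.0141
```

Call:
drive_tool(
  plan=[
    [0, 0, 0, 0, 0, 0, 30],
    [0, 2, 0, 0, 0, 0, 30],
    [0, 5, 0, 0, 0, 0, 30],
    [0, 5, 0, 0, 0, 0, 30],
    [0, 5, 0, 0, 0, 0, 3],
    [0, 5, 0, 0, 0, 0, 3],
    [0, 5, 0, 0, 0, 0, 3],
    [0, 5, 0, 0, 0, 0, 3],
    [0, 5, 0, 0, 0, 0, 3],
  ],
)

```text
time: 20.6
position: [0.6074, -0.2167, 0.0606]
tool_rot: [-0.705, 0.05, -0.049, 0.705]
ft_force: [-0.9, 0.4, -2.0]
grip_width: 0.0153
```

Call:
drive_tool(
  plan=[
    [0, 0, 0, 0, 0, 0, 30],
    [0, -4, 0, 0, 0, 0, 30],
    [0, -9, 0, 0, 0, 0, 30],
    [0, -9, 0, 0, 0, 0, 30],
    [0, -9, 0, 0, 0, 0, 3],
    [0, -9, 0, 0, 0, 0, 3],
    [0, -9, 0, 0, 0, 0, 3],
    [0, -9, 0, 0, 0, 0, 3],
    [0, -9, 0, 0, 0, 0, 3],
  ],
)

```text
time: 21.5
position: [0.6076, -0.2168, 0.0699]
tool_rot: [-0.705, 0.05, -0.05, 0.705]
ft_force: [0.5, 1.0, 0.5]
grip_width: 0.0137
```

Run:
```python
from h import *
cm,im=look('scene',[('tray0',0)])
p=proj(cm,[.608,-.216,.06]).astype(int);print(p)
a=im[p[1]-75:p[1]+45,p[0]-70:p[0]+70];cv2.imwrite('pics/s9.png',cv2.resize(a,None,fx=5,fy=5,interpolation=2))
```

```text
21.55 [ 0.6076 -0.2168  0.0699] [[0.99, -0.0, 0.14], [-0.14, 0.0, 0.99], [-0.0, -1.0, 0.0]]
tray0 [(0.94, [259.7, 214.3], [0.3259, -0.1715]), (0.88, [245.1, 288.0], [0.6035, -0.3803]), (0.68, [224.8, 257.5], [0.4556, -0.3711]), (0.68, [194.9, 330.6], [0.6552, -0.5523]), (0.63, [295.5, 263.2], [0.6058, -0.2086])]
[293 249]
```

View pics/s9.png

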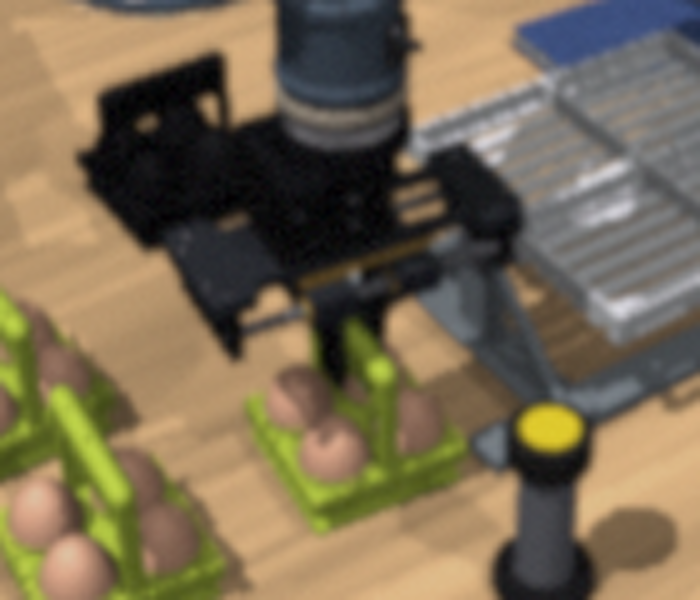

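The fingers straddle the handle middle of the chosen lime-green tray (crop (360,350)), clear of the neighbours. I'll lift gently.

Call:
drive_tool(
  plan=[
    [0, -5, 0, 0, 0, 0, 3],
    [0, -20, 0, 0, 0, 0, 3],
    [0, -50, 0, 0, 0, 0, 3],
    [0, -80, 0, 0, 0, 0, 3],
    [0, -80, 0, 0, 0, 0, 3],
    [0, -80, 0, 0, 0, 0, 3],
  ],
  newtons=30,
)

```text
time: 22.2
position: [0.6079, -0.217, 0.151]
tool_rot: [0.706, -0.049, 0.05, -0.705]
ft_force: [-1.1, 0.1, -3.9]
grip_width: 0.0135
```

Call:
drive_tool(
  plan=[
    [0, -25, 0, 0, 0, 0, 3],
    [0, -60, 5, 0, 0, 0, 3],
    [-3, -95, 25, 0, -1, 0, 3],
    [-10, -130, 55, 0, -2, 0, 3],
    [-18, -160, 90, 0, -3, 0, 3],
    [-26, -180, 125, 0, -4, 0, 3],
    [-35, -180, 160, 0, -5, 0, 3],
    [-42, -180, 185, 0, -6, 0, 3],
    [-45, -180, 192, 0, -6.4, 0, 3],
    [-45, -180, 192, 0, -6.4, 0, 3],
  ],
)

```text
time: 23.2
position: [0.5889, -0.0195, 0.3283]
tool_rot: [-0.707, 0.011, -0.008, 0.707]
ft_force: [0.7, -0.7, -3.5]
grip_width: 0.0136
```

Call:
drive_tool(
  plan=[
    [0, 0, 0, 0, 0, 0, 3],
    [0, 0, 0, 0, 0, 0, 3],
    [0, 0, 0, 0, 0, 0, 3],
  ],
)

```text
time: 23.5
position: [0.5903, -0.0218, 0.3296]
tool_rot: [0.707, -0.011, 0.011, -0.707]
ft_force: [0.6, -0.0, -3.4]
grip_width: 0.0132
```

Run:
```python
from h import *
cm,im=look('wrist',[('bay0',.085)],'pics/w10.png')
np.savez('cm10.npz',*cm)
cv2.imwrite('pics/w10c.png',cv2.resize(im[40:300,150:470],None,fx=2.3,fy=2.3,interpolation=2))
```

```text
23.55 [ 0.5903 -0.0216  0.3297] [[1.0, -0.0, 0.031], [-0.031, -0.0, 1.0], [-0.0, -1.0, -0.0]]
bay0 [(0.92, [404.7, 207.2], [0.6418, 0.0881]), (0.67, [410.6, 120.2], [0.5284, 0.091])]
```

View pics/w10c.png

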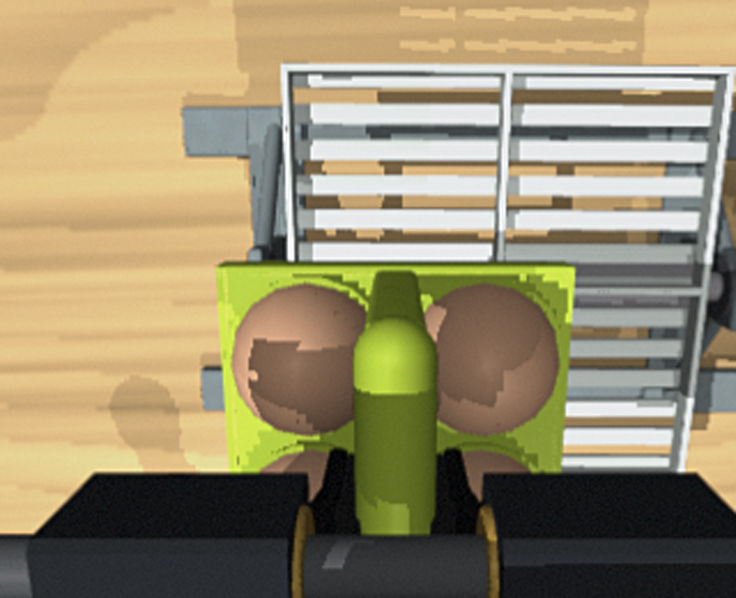

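Run:
```python
from h import *
cm=[np.load('cm10.npz')[k] for k in ('arr_0','arr_1','arr_2','arr_3')]
f=lambda p:np.array(p)/2.3+[150,40]
for z in (.25,.26,.265,.27,.28):
    a=at_z(cm,f((218,265)),z);b=at_z(cm,f((575,266)),z);print(z,a.round(4),b.round(4),np.linalg.norm(a-b).round(4))
a=at_z(cm,f((282,65)),.101);b=at_z(cm,f((733,68)),.101);print(a,b,np.linalg.norm(a-b)); m=at_z(cm,f((506,70)),.101);print(m)
```

```text
0.25 [ 0.5447 -0.0794  0.25  ] [0.5489 0.039  0.25  ] 0.1184
0.26 [ 0.5435 -0.0769  0.26  ] [0.5475 0.0365 0.26  ] 0.1135
0.265 [ 0.5428 -0.0757  0.265 ] [0.5468 0.0353 0.265 ] 0.111
0.27 [ 0.5422 -0.0745  0.27  ] [0.546  0.0341 0.27  ] 0.1086
0.28 [ 0.541 -0.072  0.28 ] [0.5446 0.0316 0.28  ] 0.1037
[ 0.46486306 -0.07433829  0.101     ] [0.47310589 0.15135427 0.101     ] 0.22584302840949888
[0.47080382 0.03745647 0.101     ]
```

The carried tray's front rim shows at crop (218..575, 265), and the cradle's front corners at (282,65) and (733,68). The tray and bay positions agree with my fit, so I'm going to the near gearbox-side bay.

Call:
drive_tool(
  plan=[
    [-20, 0, 30, 0, 0, 0, 3],
    [-40, 10, 65, 0, 0, 0, 3],
    [-60, 40, 95, 0, 0, 0, 3],
    [-67, 75, 111, 0, 0, 0, 3],
    [-67, 110, 111, 0, 0, 0, 3],
    [-67, 135, 111, 0, 0, 0, 3],
    [-67, 150, 111, 0, 0, 0, 3],
    [-67, 150, 111, 0, 0, 0, 3],
    [-67, 150, 111, 0, 0, 0, 3],
  ],
)

```text
time: 24.5
position: [0.527, 0.0921, 0.1803]
tool_rot: [0.707, -0.01, 0.011, -0.707]
ft_force: [-0.0, 0.7, -2.7]
grip_width: 0.0134
```

Call:
drive_tool(
  plan=[
    [0, 5, 0, 0, 0, 0, 3],
    [0, 10, 0, 0, 0, 0, 3],
    [0, 14, 0, 0, 0, 0, 3],
    [0, 17, 0, 0, 0, 0, 3],
    [0, 17, 0, 0, 0, 0, 3],
  ],
)

```text
time: 25.0
position: [0.526, 0.0924, 0.1626]
tool_rot: [-0.707, 0.011, -0.01, 0.707]
ft_force: [0.5, -0.5, -3.6]
grip_width: 0.0134
```

Call:
drive_tool(
  plan=[
    [0, 3, 0, 0, 0, 0, 3],
    [0, 6, 0, 0, 0, 0, 3],
    [0, 8, 0, 0, 0, 0, 3],
    [0, 8, 0, 0, 0, 0, 3],
  ],
)

```text
time: 25.4
position: [0.5281, 0.0918, 0.1561]
tool_rot: [0.707, -0.009, 0.012, -0.707]
ft_force: [0.7, -2.4, 3.4]
grip_width: 0.0133
```

Call:
drive_tool(
  plan=[
    [0, 0, 0, 0, 0, 0, 20],
    [0, 0, 0, 0, 0, 0, 35],
    [0, 0, 0, 0, 0, 0, 35],
    [0, -20, 0, 0, 0, 0, 35],
    [0, -60, 0, 0, 0, 0, 35],
    [20, -110, -40, 0, 0, 0, 45],
    [50, -160, -90, 0, 0, 0, 45],
    [75, -200, -140, 0, 0, 0, 45],
    [80, -220, -190, 0, 0, 0, 45],
    [80, -230, -240, 0, 0, 0, 45],
  ],
)

```text
time: 26.4
position: [0.5934, -0.0938, 0.3632]
tool_rot: [0.707, -0.009, 0.011, -0.707]
ft_force: [0.5, -0.3, 0.4]
grip_width: 0.0449
```

Call:
drive_tool(
  plan=[
    [0, 0, -50, 0, 0, 0, 45],
    [0, 0, -100, 0, 0, 0, 45],
    [0, 0, -110, 0, 0, 0, 45],
    [0, 0, -110, 0, 0, 0, 45],
    [0, 0, -110, 0, 0, 0, 45],
    [0, 0, -110, 0, 0, 0, 45],
  ],
)

```text
time: 27.0
position: [0.5891, -0.2009, 0.3612]
tool_rot: [-0.707, 0.01, -0.009, 0.707]
ft_force: [0.3, 0.6, -0.1]
grip_width: 0.0453
```

Run:
```python
from h import *
cm,im=look('wrist',[('tray0',0),('bay0',.085)],'pics/w11.png')
np.savez('cm11.npz',*cm)
for k,p in (('inbay?',.085),):
    print([(np.round(d['location'],0).tolist(),at_z(cm,d['location'],p).round(4)[:2].tolist()) for d in mark_of('wrist','tray0')])
```

```text
27.05 [ 0.5892 -0.2009  0.3614] [[1.0, -0.0, 0.027], [-0.027, 0.001, 1.0], [-0.0, -1.0, 0.001]]
tray0 [(0.84, [120.0, 202.8], [0.6545, -0.5519]), (0.81, [214.7, 166.9], [0.597, -0.3795])]
bay0 [(0.88, [451.7, 110.4], [0.5165, -0.0248]), (0.85, [524.6, 196.8], [0.6395, 0.0915]), (0.62, [442.9, 193.9], [0.6317, -0.0278])]
[([120.0, 203.0], [0.6316, -0.4946]), ([215.0, 167.0], [0.5834, -0.3503])]
```

View pics/w11.png

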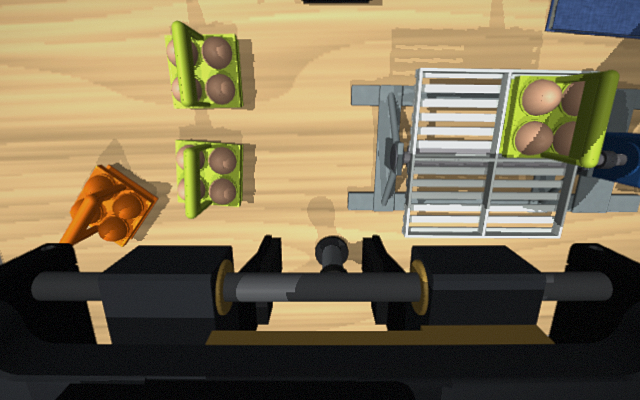

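Run:
```python
from h import *
cm=[np.load('cm11.npz')[k] for k in ('arr_0','arr_1','arr_2','arr_3')]
for nme,a,b in [('T2',(194,144),(194,214)),('T3',(178,23),(188,104))]:
    A=at_z(cm,a,.104);B=at_z(cm,b,.104);d=B-A
    print(nme,((A+B)/2).round(4)[:2],'len',np.linalg.norm(d).round(4),'yaw',np.arctan2(d[1],d[0]).round(3))
im=cv2.imread('pics/w11.png');h=cv2.cvtColor(im,cv2.COLOR_BGR2HSV);m=cv2.inRange(h,(25,100,50),(48,255,255))
for x0,x1,y0,y1 in((165,245,15,115),(165,245,135,220)):
    for y in range(y0,y1,12):
        r=np.where(m[y,x0:x1])[0]; print(y,(r.min()+x0,r.max()+x0) if len(r) else None,end=' ')
    print()
print(totool([.600,-.3797,.2]))
```

```text
T2 [ 0.5975 -0.3741] len 0.0972 yaw -0.139
T3 [ 0.4527 -0.3676] len 0.0927 yaw -0.01
15 None 27 (np.int64(171), np.int64(189)) 39 (np.int64(165), np.int64(236)) 51 (np.int64(174), np.int64(238)) 63 (np.int64(168), np.int64(239)) 75 (np.int64(169), np.int64(240)) 87 (np.int64(179), np.int64(241)) 99 (np.int64(173), np.int64(242)) 111 None 
135 None 147 (np.int64(175), np.int64(242)) 159 (np.int64(183), np.int64(242)) 171 (np.int64(176), np.int64(242)) 183 (np.int64(177), np.int64(242)) 195 (np.int64(177), np.int64(242)) 207 (np.int64(185), np.int64(206)) 219 None 
[  15.49636428  161.46813609 -177.85656272]
```

Call:
drive_tool(
  plan=[
    [5, 20, -50, 0, 1, 0, 45],
    [10, 50, -100, 0, 2.5, 0, 45],
    [15, 100, -150, 0, 4, 0, 45],
    [16, 150, -177, 0, 4.9, 0, 45],
    [16, 200, -177, 0, 4.9, 0, 45],
    [16, 230, -177, 0, 4.9, 0, 45],
    [16, 255, -177, 0, 4.9, 0, 45],
    [16, 275, -177, 0, 4.9, 0, 45],
    [16, 291, -177, 0, 4.9, 0, 45],
    [16, 291, -177, 0, 4.9, 0, 45],
  ],
  newtons=30,
)

```text
time: 28.2
position: [0.599, -0.3788, 0.0679]
tool_rot: [-0.705, 0.042, -0.039, 0.707]
ft_force: [-0.8, -0.1, -0.5]
grip_width: 0.0446
```

Call:
drive_tool(
  plan=[
    [0, 0, 0, 0, 0, 0, 45],
    [0, 0, 0, 0, 0, 0, 3],
    [0, 0, 0, 0, 0, 0, 3],
    [0, 0, 0, 0, 0, 0, 3],
    [0, 0, 0, 0, 0, 0, 3],
    [0, 0, 0, 0, 0, 0, 3],
    [0, 0, 0, 0, 0, 0, 3],
  ],
)

```text
time: 28.9
position: [0.6, -0.3809, 0.0707]
tool_rot: [0.706, -0.04, 0.041, -0.706]
ft_force: [-0.5, -1.7, -0.3]
grip_width: 0.0135
```

Call:
drive_tool(
  plan=[
    [0, -5, 0, 0, 0, 0, 3],
    [0, -25, 0, 0, 0, 0, 3],
    [0, -60, 0, 0, 0, 0, 3],
    [0, -100, 5, 0, 0, 0, 3],
    [-3, -140, 25, 0, 0, 0, 3],
    [-8, -180, 55, 0, 0, 0, 3],
    [-14, -220, 95, 0, -1, 0, 3],
    [-20, -250, 135, 0, -2, 0, 3],
    [-26, -260, 175, 0, -3, 0, 3],
    [-32, -260, 215, 0, -4, 0, 3],
  ],
)

```text
time: 29.9
position: [0.5933, -0.1613, 0.3334]
tool_rot: [0.707, -0.014, 0.017, -0.707]
ft_force: [0.5, 0.2, -2.8]
grip_width: 0.0137
```

Call:
drive_tool(
  plan=[
    [-6, 0, 40, 0, -0.4, 0, 3],
    [-12, 0, 80, 0, -0.75, 0, 3],
    [-16, 0, 115, 0, -0.75, 0, 3],
    [-19, 0, 140, 0, -0.75, 0, 3],
    [-19, 0, 140, 0, -0.75, 0, 3],
    [-19, 0, 140, 0, -0.75, 0, 3],
    [-19, 0, 140, 0, -0.75, 0, 3],
  ],
)

```text
time: 30.6
position: [0.58, -0.0232, 0.3301]
tool_rot: [0.707, -0.012, 0.011, -0.707]
ft_force: [0.1, 0.2, -1.4]
grip_width: 0.0137
```

```bash
cat >> h.py <<'E'
def inhand(fn):
    "near rim edge of the carried tray: green extent in rows above the bar"
    cm,im=look('wrist',[('bay0',.085)],fn)
    h=cv2.cvtColor(im,cv2.COLOR_BGR2HSV);m=cv2.inRange(h,(25,80,40),(50,255,255))
    n,lab,st,_=cv2.connectedComponentsWithStats(m)
    tcp=np.array(get_obs()['position'])
    px=proj(cm,tcp+[-.045,0,-.05]).astype(int)
    for i in np.argsort(-st[1:,4])[:3]+1: print('blob',st[i].tolist())
    for y in range(145,176,3):
        r=np.where(m[y,230:420])[0]; print(y,(r.min()+230,r.max()+230,len(r)) if len(r) else None,end=' ')
    print()
    return cm,im
E
python3 - <<'E'
from h import *
cm,im=inhand('pics/w12.png');np.savez('cm12.npz',*cm)
E
```

```text
30.65 [ 0.5801 -0.0234  0.3301] [[0.999, -0.001, 0.033], [-0.033, -0.0, 0.999], [-0.0, -1.0, -0.0]]
bay0 [(0.68, [403.6, 209.7], [0.6353, 0.0854]), (0.58, [321.7, 126.1], [0.5219, -0.0214])]
blob [243, 80, 224, 193, 12797]
blob [5, 31, 117, 90, 5260]
blob [306, 301, 32, 31, 924]
145 (np.int64(373), np.int64(419), 13) 148 (np.int64(373), np.int64(419), 11) 151 (np.int64(373), np.int64(419), 10) 154 (np.int64(373), np.int64(419), 11) 157 (np.int64(247), np.int64(419), 149) 160 (np.int64(243), np.int64(419), 163) 163 (np.int64(243), np.int64(419), 165) 166 (np.int64(243), np.int64(419), 166) 169 (np.int64(244), np.int64(419), 123) 172 (np.int64(244), np.int64(419), 87) 175 (np.int64(244), np.int64(419), 65)
```

Call:
drive_tool(
  plan=[
    [20, 0, 1, 0, 0, 0, 3],
    [45, 15, 2, 0, 0, 0, 3],
    [54, 45, 2, 0, 0, 0, 3],
    [54, 80, 2, 0, 0, 0, 3],
    [54, 110, 2, 0, 0, 0, 3],
    [54, 135, 2, 0, 0, 0, 3],
    [54, 150, 2, 0, 0, 0, 3],
    [54, 150, 2, 0, 0, 0, 3],
    [54, 150, 2, 0, 0, 0, 3],
  ],
)

```text
time: 31.6
position: [0.6345, -0.023, 0.1804]
tool_rot: [0.707, -0.012, 0.012, -0.707]
ft_force: [0.5, 0.1, -2.1]
grip_width: 0.0137
```

Call:
drive_tool(
  plan=[
    [0, 5, 0, 0, 0, 0, 3],
    [0, 10, 0, 0, 0, 0, 3],
    [0, 14, 0, 0, 0, 0, 3],
    [0, 17, 0, 0, 0, 0, 3],
    [0, 17, 0, 0, 0, 0, 3],
    [0, 17, 0, 0, 0, 0, 3],
  ],
)

```text
time: 32.2
position: [0.6341, -0.022, 0.1633]
tool_rot: [0.707, -0.011, 0.011, -0.707]
ft_force: [0.9, 0.8, -2.5]
grip_width: 0.013
```

No contact at lip height, so it's inside the lips. Down to the floor.

Call:
drive_tool(
  plan=[
    [0, 3, 0, 0, 0, 0, 3],
    [0, 6, 0, 0, 0, 0, 3],
    [0, 8, 0, 0, 0, 0, 3],
    [0, 8, 0, 0, 0, 0, 3],
  ],
)

```text
time: 32.6
position: [0.6341, -0.0222, 0.1552]
tool_rot: [-0.707, 0.011, -0.011, 0.707]
ft_force: [0.4, -0.5, -2.5]
grip_width: 0.0135
```

Call:
drive_tool(
  plan=[
    [0, 1, 0, 0, 0, 0, 3],
    [0, 2, 0, 0, 0, 0, 3],
    [0, 3, 0, 0, 0, 0, 3],
    [0, 3, 0, 0, 0, 0, 3],
  ],
)

```text
time: 33.0
position: [0.6352, -0.0225, 0.1546]
tool_rot: [0.707, -0.01, 0.012, -0.707]
ft_force: [-1.3, 0.1, 7.2]
grip_width: 0.0135
```

Call:
drive_tool(
  plan=[
    [0, 0, 0, 0, 0, 0, 20],
    [0, 0, 0, 0, 0, 0, 35],
    [0, 0, 0, 0, 0, 0, 35],
    [0, -20, 0, 0, 0, 0, 35],
    [0, -60, 0, 0, 0, 0, 35],
    [-20, -110, -40, 0, 0, 0, 45],
    [-40, -150, -85, 0, 0, 0, 45],
    [-60, -180, -130, 0, 0, 0, 45],
    [-80, -205, -175, 0, 0, 0, 45],
    [-96, -205, -220, 0, 0, 0, 45],
  ],
)

```text
time: 34.0
position: [0.5456, -0.2068, 0.3508]
tool_rot: [0.708, -0.009, 0.012, -0.706]
ft_force: [0.5, -1.0, 0.4]
grip_width: 0.0446
```

Call:
drive_tool(
  plan=[
    [0, 0, -40, 0, 0, 0, 45],
    [0, 0, -60, 0, 0, 0, 45],
    [0, 0, -60, 0, 0, 0, 45],
    [0, 0, -60, 0, 0, 0, 45],
    [0, 0, -60, 0, 0, 0, 45],
    [0, 0, -60, 0, 0, 0, 45],
  ],
)

```text
time: 34.6
position: [0.5439, -0.2638, 0.3479]
tool_rot: [-0.707, 0.011, -0.01, 0.707]
ft_force: [-0.5, -0.3, -0.6]
grip_width: 0.0448
```

Run:
```python
from h import *
cm,im=look('wrist',[('tray0',0),('bay0',.085)],'pics/w13.png')
print(totool([.4526,-.368,.069]))
c=np.array([.4526,-.368,0])
h=cv2.cvtColor(im,cv2.COLOR_BGR2HSV);m=cv2.inRange(h,(25,80,40),(50,255,255))
p=proj(cm,c).astype(int);print(p)
for y in range(p[1]-50,p[1]+60,8):
    if 0<=y<400:
        r=np.where(m[y,max(0,p[0]-60):p[0]+60])[0]+max(0,p[0]-60); print(y,(int(r.min()),int(r.max()),len(r)) if len(r) else None)
# predicted handle & tray for the estimate
for dx in(-.049,.049): print('h',proj(cm,c+[dx,0,.104]).round(1))
for a in(-.05,.05):
    for b in(-.05,.05): print('c',proj(cm,c+[a,b,.012]).round(1))
```

```text
34.65 [ 0.5439 -0.264   0.348 ] [[1.0, -0.0, 0.03], [-0.03, 0.001, 1.0], [-0.0, -1.0, 0.001]]
tray0 [(0.96, [248.2, 105.1], [0.4549, -0.3743]), (0.85, [583.3, 152.4], [0.5435, 0.1619]), (0.69, [490.3, 226.3], [0.6667, 0.0239]), (0.58, [159.3, 228.7], [0.6531, -0.5472])]
bay0 [(0.83, [567.9, 226.9], [0.6383, 0.0899]), (0.72, [502.5, 149.6], [0.5242, -0.0202])]
[ -88.12260377  279.19226987 -106.19709452]
[252 103]
53 (192, 192, 1)
61 (224, 237, 14)
69 (208, 280, 64)
77 (209, 280, 33)
85 (210, 281, 27)
93 (211, 281, 38)
101 (212, 281, 70)
109 (213, 282, 43)
117 (214, 282, 28)
125 (215, 283, 28)
133 (215, 283, 51)
141 (234, 239, 6)
149 None
157 None
h [230.1  58. ]
h [238.4 141.8]
c [213.4  68.8]
c [281.5  66.3]
c [221.3 138. ]
c [285.6 135.9]
```

Call:
drive_tool(
  plan=[
    [-35, 15, -40, 0, -0.5, 0, 45],
    [-70, 50, -80, 0, -1, 0, 45],
    [-88, 100, -106, 0, -1.7, 0, 45],
    [-88, 150, -106, 0, -1.7, 0, 45],
    [-88, 190, -106, 0, -1.7, 0, 45],
    [-88, 225, -106, 0, -1.7, 0, 45],
    [-88, 250, -106, 0, -1.7, 0, 45],
    [-88, 267, -106, 0, -1.7, 0, 45],
    [-88, 278, -106, 0, -1.7, 0, 45],
    [-88, 278, -106, 0, -1.7, 0, 45],
  ],
  newtons=30,
)

```text
time: 35.75
position: [0.452, -0.368, 0.069]
tool_rot: [-0.706, 0.001, -0.0, 0.708]
ft_force: [-0.5, -0.1, -0.1]
grip_width: 0.0449
```

Call:
drive_tool(
  plan=[
    [0, 0, 0, 0, 0, 0, 45],
    [0, 0, 0, 0, 0, 0, 3],
    [0, 0, 0, 0, 0, 0, 3],
    [0, 0, 0, 0, 0, 0, 3],
    [0, 0, 0, 0, 0, 0, 3],
    [0, 0, 0, 0, 0, 0, 3],
    [0, 0, 0, 0, 0, 0, 3],
  ],
)

```text
time: 36.45
position: [0.4525, -0.3694, 0.0704]
tool_rot: [0.707, -0.0, 0.001, -0.707]
ft_force: [-0.6, -2.3, 0.1]
grip_width: 0.0135
```

Call:
drive_tool(
  plan=[
    [0, -5, 0, 0, 0, 0, 3],
    [0, -25, 0, 0, 0, 0, 3],
    [0, -60, 0, 0, 0, 0, 3],
    [0, -100, 5, 0, 0, 0, 3],
    [5, -140, 25, 0, 0, 0, 3],
    [12, -180, 55, 0, 0, 0, 3],
    [20, -220, 95, 0, 0.5, 0, 3],
    [30, -250, 135, 0, 1, 0, 3],
    [40, -260, 175, 0, 1.5, 0, 3],
    [50, -260, 215, 0, 1.8, 0, 3],
  ],
)

```text
time: 37.45
position: [0.5036, -0.1522, 0.3329]
tool_rot: [0.708, -0.01, 0.014, -0.706]
ft_force: [0.6, 0.1, -2.9]
grip_width: 0.0135
```

Call:
drive_tool(
  plan=[
    [7, 0, 40, 0, 0, 0, 3],
    [12, 0, 75, 0, 0, 0, 3],
    [16, 0, 110, 0, 0, 0, 3],
    [18, 0, 134, 0, 0, 0, 3],
    [18, 0, 134, 0, 0, 0, 3],
    [18, 0, 134, 0, 0, 0, 3],
    [18, 0, 134, 0, 0, 0, 3],
  ],
)

```text
time: 38.15
position: [0.5248, -0.0212, 0.3299]
tool_rot: [0.707, -0.012, 0.012, -0.707]
ft_force: [0.5, -1.3, -2.9]
grip_width: 0.0133
```

Run:
```python
from h import *
cm,im=inhand('pics/w14.png');np.savez('cm14.npz',*cm)
```

```text
38.2 [ 0.5249 -0.0215  0.3299] [[0.999, -0.001, 0.035], [-0.035, -0.0, 0.999], [-0.001, -1.0, -0.0]]
bay0 [(0.84, [398.5, 249.3], [0.6381, 0.0822])]
blob [243, 134, 218, 139, 12298]
blob [305, 301, 33, 30, 924]
blob [119, 58, 133, 14, 576]
145 (np.int64(373), np.int64(419), 20) 148 (np.int64(373), np.int64(419), 16) 151 (np.int64(255), np.int64(419), 32) 154 (np.int64(243), np.int64(419), 162) 157 (np.int64(243), np.int64(419), 162) 160 (np.int64(243), np.int64(419), 162) 163 (np.int64(244), np.int64(419), 111) 166 (np.int64(244), np.int64(419), 92) 169 (np.int64(244), np.int64(419), 79) 172 (np.int64(244), np.int64(419), 69) 175 (np.int64(244), np.int64(419), 71)
```

Call:
drive_tool(
  plan=[
    [0, 15, 2, 0, 0, 0, 3],
    [0, 50, 2, 0, 0, 0, 3],
    [0, 85, 2, 0, 0, 0, 3],
    [0, 115, 2, 0, 0, 0, 3],
    [0, 135, 2, 0, 0, 0, 3],
    [0, 150, 2, 0, 0, 0, 3],
    [0, 150, 2, 0, 0, 0, 3],
    [0, 150, 2, 0, 0, 0, 3],
  ],
)

```text
time: 39.05
position: [0.5256, -0.0194, 0.1803]
tool_rot: [0.707, -0.012, 0.012, -0.707]
ft_force: [0.1, -0.1, -2.1]
grip_width: 0.0134
```

Call:
drive_tool(
  plan=[
    [0, 5, 0, 0, 0, 0, 3],
    [0, 10, 0, 0, 0, 0, 3],
    [0, 14, 0, 0, 0, 0, 3],
    [0, 17, 0, 0, 0, 0, 3],
    [0, 17, 0, 0, 0, 0, 3],
    [0, 17, 0, 0, 0, 0, 3],
  ],
)

```text
time: 39.65
position: [0.5253, -0.0186, 0.1631]
tool_rot: [-0.707, 0.012, -0.012, 0.707]
ft_force: [-0.9, -0.1, -2.3]
grip_width: 0.0134
```

Call:
drive_tool(
  plan=[
    [0, 3, 0, 0, 0, 0, 3],
    [0, 6, 0, 0, 0, 0, 3],
    [0, 8, 0, 0, 0, 0, 3],
    [0, 9, 0, 0, 0, 0, 3],
    [0, 9, 0, 0, 0, 0, 3],
  ],
)

```text
time: 40.15
position: [0.5265, -0.019, 0.1559]
tool_rot: [0.707, -0.011, 0.013, -0.707]
ft_force: [-1.7, -0.4, 8.4]
grip_width: 0.0135
```

Call:
drive_tool(
  plan=[
    [0, 0, 0, 0, 0, 0, 20],
    [0, 0, 0, 0, 0, 0, 35],
    [0, 0, 0, 0, 0, 0, 35],
    [0, -20, 0, 0, 0, 0, 35],
    [0, -60, 0, 0, 0, 0, 35],
    [20, -110, 10, 0, 0, 0, 30],
    [50, -160, 30, 0, 0, 0, 20],
    [85, -205, 50, 0, 0, 0, 5],
    [115, -250, 70, 0, 0, 0, 0],
    [115, -250, 70, 0, 0, 0, 0],
  ],
)

```text
time: 41.15
position: [0.6445, 0.0486, 0.4071]
tool_rot: [0.707, -0.01, 0.013, -0.707]
ft_force: [0.5, 0.1, -0.2]
grip_width: 0.0062
```

Call:
drive_tool(
  plan=[
    [0, 0, 0, 0, 0, 0, 0],
    [0, 0, 0, 0, 0, 0, 0],
    [0, 0, 0, 0, 0, 0, 0],
  ],
)

```text
time: 41.45
position: [0.641, 0.0473, 0.402]
tool_rot: [-0.707, 0.014, -0.01, 0.707]
ft_force: [-0.0, -0.1, 0.1]
grip_width: 0.0005
```

Run:
```python
from h import *
cm,im=look('wrist',[('tray0',.085),('nozzle_top',.196),('grip_mid',.18)],'pics/w15.png')
print('bays',[proj(cm,[x,y,.085]).round().tolist() for x,y in((.5287,.0924),(.6373,-.023),(.5253,-.0196))])
```

```text
41.5 [0.641  0.0471 0.4021] [[0.999, -0.005, 0.034], [-0.034, 0.0, 0.999], [-0.005, -1.0, 0.0]]
tray0 [(0.88, [274.0, 160.8], [0.6334, -0.025]), (0.81, [351.6, 86.7], [0.5312, 0.094]), (0.66, [269.4, 87.3], [0.5279, -0.0236])]
nozzle_top []
grip_mid [(0.75, [473.6, 166.5], [0.6355, 0.2342])]
bays [[350.0, 85.0], [275.0, 163.0], [272.0, 85.0]]
```

View pics/w15.png

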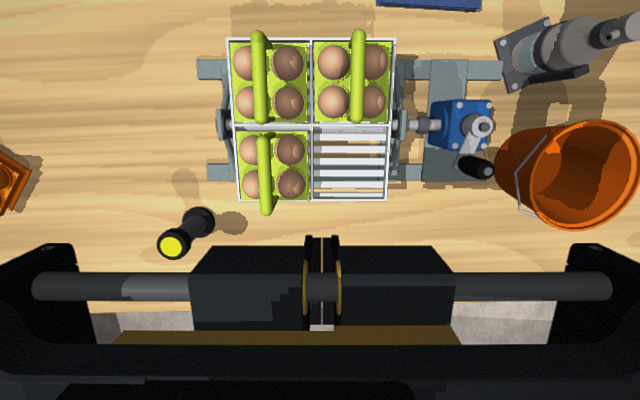

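All three trays lie inside their bays (image (265,80), (350,80) and (272,165)). Now to the mist cap.

Call:
drive_tool(
  plan=[
    [-15, 0, 40, 0, 0, 0, 0],
    [-35, 0, 85, 0, 0, 0, 0],
    [-60, 0, 130, 0, 0, 0, 0],
    [-80, 0, 175, 0, 0, 0, 0],
    [-100, 0, 215, 0, 0, 0, 0],
    [-120, 0, 255, 0, 0, 0, 0],
    [-140, 0, 290, 0, 0, 0, 0],
    [-155, 20, 320, 0, 0, 0, 0],
    [-167, 60, 339, 0, 0, 0, 0],
    [-167, 100, 339, 0, 0, 0, 0],
  ],
)

```text
time: 42.65
position: [0.4851, 0.3946, 0.3037]
tool_rot: [-0.706, 0.01, -0.011, 0.708]
ft_force: [0.3, 0.1, -0.3]
grip_width: 0.0005
```

Call:
drive_tool(
  plan=[
    [0, 30, 0, 0, 0, 0, 0],
    [0, 60, 0, 0, 0, 0, 0],
    [0, 80, 0, 0, 0, 0, 0],
    [0, 88, 0, 0, 0, 0, 0],
    [0, 88, 0, 0, 0, 0, 0],
  ],
)

```text
time: 43.15
position: [0.4863, 0.3912, 0.2149]
tool_rot: [0.708, -0.013, 0.011, -0.706]
ft_force: [-1.4, 0.3, 0.8]
grip_width: 0.0007
```

Call:
drive_tool(
  plan=[
    [0, 10, 0, 0, 0, 0, 0],
    [0, 17, 0, 0, 0, 0, 0],
    [0, 22, 0, 0, 0, 0, 0],
    [0, 26, 0, 0, 0, 0, 0],
    [0, 28, 0, 0, 0, 0, 0],
    [0, 29, 0, 0, 0, 0, 0],
    [0, 30, 0, 0, 0, 0, 0],
    [0, 30, 0, 0, 0, 0, 0],
  ],
)

```text
time: 43.95
position: [0.4873, 0.392, 0.1884]
tool_rot: [-0.707, 0.011, -0.012, 0.707]
ft_force: [-2.3, -2.7, 9.8]
grip_width: 0.0003
```

Call:
drive_tool(
  plan=[
    [0, 1, 0, 0, 0, 0, 0],
    [0, 2, 0, 0, 0, 0, 0],
    [0, 2, 0, 0, 0, 0, 0],
  ],
)

```text
time: 44.25
position: [0.4874, 0.392, 0.1882]
tool_rot: [-0.707, 0.011, -0.013, 0.707]
ft_force: [-5.0, -3.4, 18.1]
grip_width: 0.0004
```

Call:
drive_tool(
  plan=[
    [0, -10, 0, 0, 0, 0, 0],
    [0, -40, 0, 0, 0, 0, 0],
    [0, -80, 0, 0, 0, 0, 0],
    [0, -120, 0, 0, 0, 0, 20],
    [10, -160, -20, 0, 0, 0, 46],
    [40, -175, -50, 0, 0, 0, 46],
    [80, -175, -85, 0, 0, 0, 46],
    [120, -175, -120, 0, 0, 0, 46],
    [140, -175, -150, 0, 0, 0, 46],
    [154, -175, -152, 0, 0, 0, 46],
  ],
)

```text
time: 45.25
position: [0.6382, 0.23, 0.3586]
tool_rot: [0.708, -0.014, 0.014, -0.706]
ft_force: [-0.4, 1.1, 0.0]
grip_width: 0.0434
```

Call:
drive_tool(
  plan=[
    [0, 0, 0, 0, 0, 0, 46],
    [0, 0, 0, 0, 0, 0, 46],
    [0, 0, 0, 0, 0, 0, 46],
  ],
)

```text
time: 45.55
position: [0.6347, 0.2359, 0.3591]
tool_rot: [-0.707, 0.012, -0.011, 0.707]
ft_force: [0.0, 0.0, -0.5]
grip_width: 0.0456
```

Run:
```python
from h import *
cm,im=look('wrist',[('crank_axis',.18),('grip_mid',.18),('tray0',.085)])
print(totool([.637,.234,.168]))
```

```text
45.6 [0.6347 0.2361 0.3593] [[0.999, -0.001, 0.032], [-0.032, 0.0, 0.999], [-0.001, -1.0, 0.0]]
crank_axis [(0.68, [335.5, 142.8], [0.5915, 0.2519])]
grip_mid [(0.8, [324.2, 182.3], [0.634, 0.2385])]
tray0 [(0.98, [205.6, 91.1], [0.5278, 0.0876]), (0.74, [137.3, 171.2], [0.6301, -0.0227]), (0.65, [123.5, 94.1], [0.5274, -0.0214])]
[  1.94701829 191.53471944  -1.76569038]
```

The cap hit its stop: z held at 0.188 while the force rose to 18 N. Now the grip again.

Call:
drive_tool(
  plan=[
    [2, 50, -1.5, 0, -1.8, 0, 46],
    [2, 100, -1.5, 0, -1.8, 0, 46],
    [2, 150, -1.5, 0, -1.8, 0, 46],
    [2, 180, -1.5, 0, -1.8, 0, 46],
    [2, 191, -1.5, 0, -1.8, 0, 46],
    [2, 191, -1.5, 0, -1.8, 0, 46],
    [2, 191, -1.5, 0, -1.8, 0, 15],
    [2, 191, -1.5, 0, -1.8, 0, 15],
    [2, 191, -1.5, 0, -1.8, 0, 15],
    [2, 191, -1.5, 0, -1.8, 0, 15],
  ],
  newtons=15,
)

```text
time: 46.75
position: [0.6391, 0.2344, 0.1705]
tool_rot: [-0.706, -0.001, -0.002, 0.708]
ft_force: [0.1, 3.1, 4.5]
grip_width: 0.0243
```

Call:
drive_tool(
  plan=[
    [0, 0, 0, 0, 0, 0, 15],
    [0, 0, 0, 0, 0, 0, 15],
  ],
)

```text
time: 46.95
position: [0.6391, 0.2343, 0.1704]
tool_rot: [-0.706, -0.001, -0.002, 0.708]
ft_force: [-0.7, 3.5, 6.3]
grip_width: 0.0246
```

Call:
drive_tool(
  plan=[
    [-4.2, 0, -7.7, 0, 0, 0, 15],
    [-9.6, 0, -14.5, 0, 0, 0, 15],
    [-23.5, 0, -24.8, 0, 0, 0, 15],
    [-40.2, 0, -29.7, 0, 0, 0, 15],
    [-57.5, 0, -28.7, 0, 0, 0, 15],
    [-73.5, 0, -21.8, 0, 0, 0, 15],
    [-86, 0, -9.8, 0, 0, 0, 15],
    [-93.8, 0, 5.7, 0, 0, 0, 15],
    [-95.8, 0, 23, 0, 0, 0, 15],
    [-91.7, 0, 39.9, 0, 0, 0, 15],
  ],
)

```text
time: 47.95
position: [0.5465, 0.2728, 0.1703]
tool_rot: [0.708, 0.0, 0.001, -0.706]
ft_force: [2.0, -4.5, 8.4]
grip_width: 0.0242
```

Call:
drive_tool(
  plan=[
    [9.6, 0, 14.5, 0, 0, 0, 15],
    [23.5, 0, 24.8, 0, 0, 0, 15],
    [40.2, 0, 29.7, 0, 0, 0, 15],
    [57.5, 0, 28.7, 0, 0, 0, 15],
    [73.5, 0, 21.8, 0, 0, 0, 15],
    [86, 0, 9.8, 0, 0, 0, 15],
    [93.8, 0, -5.7, 0, 0, 0, 15],
    [95.8, 0, -23, 0, 0, 0, 15],
    [91.7, 0, -39.9, 0, 0, 0, 15],
  ],
)

```text
time: 48.85
position: [0.6392, 0.2343, 0.1703]
tool_rot: [-0.706, -0.0, -0.002, 0.708]
ft_force: [-2.7, 4.3, 9.4]
grip_width: 0.0242
```

Call:
drive_tool(
  plan=[
    [-9.6, 0, -14.5, 0, 0, 0, 15],
    [-23.5, 0, -24.8, 0, 0, 0, 15],
    [-40.2, 0, -29.7, 0, 0, 0, 15],
    [-57.5, 0, -28.7, 0, 0, 0, 15],
    [-73.5, 0, -21.8, 0, 0, 0, 15],
    [-86, 0, -9.8, 0, 0, 0, 15],
    [-93.8, 0, 5.7, 0, 0, 0, 15],
    [-95.8, 0, 23, 0, 0, 0, 15],
    [-91.7, 0, 39.9, 0, 0, 0, 15],
  ],
)

```text
time: 49.75
position: [0.5465, 0.273, 0.1703]
tool_rot: [0.708, 0.001, 0.001, -0.706]
ft_force: [1.7, -4.1, 7.3]
grip_width: 0.0243
```

Call:
drive_tool(
  plan=[
    [9.6, 0, 14.5, 0, 0, 0, 15],
    [23.5, 0, 24.8, 0, 0, 0, 15],
    [40.2, 0, 29.7, 0, 0, 0, 15],
    [57.5, 0, 28.7, 0, 0, 0, 15],
    [73.5, 0, 21.8, 0, 0, 0, 15],
    [86, 0, 9.8, 0, 0, 0, 15],
    [90, 0, 2, 0, 0, 0, 15],
    [90, 0, 2, 0, 0, 0, 15],
  ],
)

```text
time: 50.55
position: [0.6389, 0.2749, 0.1705]
tool_rot: [-0.707, -0.001, -0.003, 0.707]
ft_force: [2.3, -0.2, 6.4]
grip_width: 0.0248
```

Call:
drive_tool(
  plan=[
    [3.5, 0, -10, 0, 0, 0, 15],
    [5.8, 0, -20.6, 0, 0, 0, 15],
    [5.8, 0, -28, 0, 0, 0, 15],
    [5.8, 0, -28, 0, 0, 0, 15],
    [5.8, 0, -28, 0, 0, 0, 15],
  ],
)

```text
time: 51.05
position: [0.6427, 0.2469, 0.1704]
tool_rot: [0.707, 0.0, 0.002, -0.707]
ft_force: [0.7, -1.1, 8.1]
grip_width: 0.0246
```

Call:
drive_tool(
  plan=[
    [0, 0, 0, 0, 0, 0, 46],
    [0, 0, 0, 0, 0, 0, 46],
    [0, 0, 0, 0, 0, 0, 46],
    [0, -30, 0, 0, 0, 0, 46],
    [0, -80, 0, 0, 0, 0, 46],
    [0, -130, 0, 0, 0, 0, 46],
    [0, -180, 0, 0, 0, 0, 46],
    [-20, -230, 0, 0, 0, 0, 46],
    [-20, -230, 0, 0, 0, 0, 46],
    [-20, -230, 0, 0, 0, 0, 46],
  ],
)

```text
time: 52.05
position: [0.6218, 0.2475, 0.4]
tool_rot: [-0.707, -0.001, -0.002, 0.707]
ft_force: [0.1, 0.9, -0.4]
grip_width: 0.0459
```

Run:
```python
from h import *
cs,si=look('scene',[('nozzle_top',.196),('tray0',.085)]);np.savez('cms.npz',*cs)
cm,im=look('wrist',[('grip_mid',.18),('tray0',.085),('bay0',.085)],'pics/w16.png');np.savez('cm16.npz',*cm)
a=cv2.resize(si[130:270,270:440],(680,560),interpolation=2)[0:300]
b=im[0:300]
cv2.imwrite('pics/last.png',np.vstack([cv2.resize(si[150:250,280:410],(780,600)[:1]+(600,))[:,:][100:500][:300],cv2.resize(im[20:250,100:400],(780,598))[:300]]))
# full pair side by side
L=cv2.resize(si[145:255,290:400],(400,400),interpolation=2);Rr=cv2.resize(im[0:260,60:320],(400,400),interpolation=2)
cv2.imwrite('pics/last.png',np.hstack([L,Rr]))
```

```text
52.1 [0.6213 0.2472 0.3975] [[1.0, -0.001, 0.002], [-0.002, -0.0, 1.0], [-0.001, -1.0, -0.0]]
nozzle_top [(0.47, [410.1, 138.1], [0.4791, 0.4096])]
tray0 [(0.91, [356.2, 187.0], [0.49, 0.1354]), (0.91, [259.0, 214.0], [0.4251, -0.2242]), (0.83, [326.8, 204.5], [0.5124, -0.016]), (0.75, [346.9, 230.8], [0.6565, -0.052]), (0.74, [194.8, 332.9], [0.7288, -0.5672])]
52.25 [0.6212 0.2469 0.395 ] [[1.0, -0.005, 0.002], [-0.002, -0.001, 1.0], [-0.005, -1.0, -0.001]]
grip_mid [(0.75, [322.6, 188.7], [0.6353, 0.2476])]
tray0 [(0.97, [124.7, 110.6], [0.5407, -0.038]), (0.69, [156.5, 167.3], [0.6236, -0.0034]), (0.59, [205.6, 110.2], [0.5411, 0.0797])]
bay0 [(0.56, [222.4, 165.8], [0.6218, 0.0969]), (0.31, [418.6, 180.7], [0.6457, 0.3943])]
```

View pics/last.png

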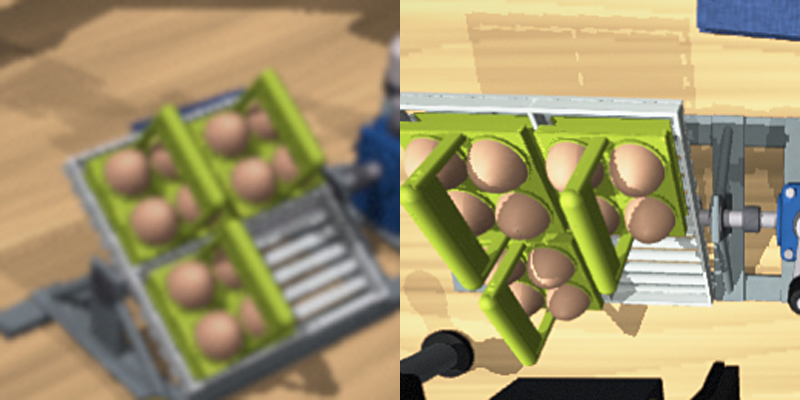

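The trays sit in their bays with the cradle leaning well away. I'll fit the tilt from corners: scene crop (68,165), (190,397), (397,275), and wrist crop (283,100), (312,303).

Run:
```python
from h import *
from scipy.optimize import least_squares
ld=lambda f:[np.load(f)[k] for k in ('arr_0','arr_1','arr_2','arr_3')]
S,W=ld('cms.npz'),ld('cm16.npz')
s=lambda p:np.array(p)/3.636+[290,145]; w=lambda p:np.array(p)/1.538+[60,0]
O=[(S,s((68,165)),-.114,-.114),(S,s((190,397)),.114,-.114),(S,s((397,275)),.114,.114),(W,w((283,100)),-.114,.114),(W,w((312,303)),.114,.114)]
def f(p,O):
    r=[]
    for cm,q,a,b in O:
        v=R.from_euler('ZY',[-.032,p[0]]).apply([a,b,.016]);r.append(proj(cm,np.array([p[1],p[2],.083])+v)-q)
    return np.concatenate(r)
for o in (O,O[:3],O[3:]):
    x=least_squares(lambda p:np.r_[f(p,o),(p[1:]-[.583,.035])*300],[.55,.583,.035]);print(x.x.round(3),x.fun.round(1))
```

```text
[0.548 0.577 0.037] [-1.  -1.9  1.5 -4.  -1.9  3.1 -1.1  0.5  1.1  1.6 -1.9  0.7]
[0.524 0.582 0.034] [-1.1 -0.5  2.2 -3.  -0.9  3.9 -0.2 -0.3]
[0.554 0.576 0.037] [-1.1  0.2  1.2  0.9 -2.1  0.7]
```

The estimate is about 0.55, too close to 0.54. I'll regrip and wind on towards the stop in small steps, watching the force.

```bash
python3 -c "
from h import *
print(totool([.642,.247,.168]),get_obs()['position'])"
```

```text
[ 21.11961637 227.97187639   0.23566978] [0.6216895  0.24699361 0.39604551]
```

Call:
drive_tool(
  plan=[
    [20, 40, 0, 0, 0, 0, 46],
    [20, 90, 0, 0, 0, 0, 46],
    [20, 140, 0, 0, 0, 0, 46],
    [20, 190, 0, 0, 0, 0, 46],
    [20, 228, 0, 0, 0, 0, 46],
    [20, 228, 0, 0, 0, 0, 46],
    [20, 228, 0, 0, 0, 0, 15],
    [20, 228, 0, 0, 0, 0, 15],
    [20, 228, 0, 0, 0, 0, 15],
    [20, 228, 0, 0, 0, 0, 15],
  ],
)

```text
time: 53.4
position: [0.6434, 0.2473, 0.173]
tool_rot: [-0.707, -0.001, -0.002, 0.707]
ft_force: [-0.0, -0.7, 3.8]
grip_width: 0.0244
```

Call:
drive_tool(
  plan=[
    [-1.5, 0, -5, 0, 0, 0, 15],
    [-3, 0, -10, 0, 0, 0, 15],
    [-5.5, 0, -15, 0, 0, 0, 15],
    [-5.5, 0, -15, 0, 0, 0, 15],
    [-5.5, 0, -15, 0, 0, 0, 15],
  ],
)

```text
time: 53.9
position: [0.6385, 0.2318, 0.1729]
tool_rot: [-0.707, -0.001, -0.003, 0.707]
ft_force: [1.1, -0.4, 8.0]
grip_width: 0.0247
```

Call:
drive_tool(
  plan=[
    [-3, 0, -5, 0, 0, 0, 15],
    [-6, 0, -9, 0, 0, 0, 15],
    [-9.5, 0, -12.5, 0, 0, 0, 15],
    [-9.5, 0, -12.5, 0, 0, 0, 15],
    [-9.5, 0, -12.5, 0, 0, 0, 15],
  ],
)

```text
time: 54.4
position: [0.631, 0.2268, 0.173]
tool_rot: [-0.702, -0.003, -0.006, 0.712]
ft_force: [5.4, 16.8, 1.9]
grip_width: 0.0244
```

The crank is on its stop (17 N, no further motion). I'll relax, release and retreat.

Call:
drive_tool(
  plan=[
    [3, 0, 6, 0, 0, 0, 15],
    [4, 0, 6.5, 0, 0, 0, 15],
    [4, 0, 6.5, 0, 0, 0, 46],
    [4, 0, 6.5, 0, 0, 0, 46],
    [4, 0, 6.5, 0, 0, 0, 46],
    [4, -40, 6.5, 0, 0, 0, 46],
    [4, -90, 6.5, 0, 0, 0, 46],
    [4, -140, 6.5, 0, 0, 0, 46],
    [-20, -180, 6.5, 0, 0, 0, 46],
    [-20, -180, 6.5, 0, 0, 0, 46],
  ],
)

```text
time: 55.4
position: [0.6077, 0.2267, 0.3578]
tool_rot: [-0.706, -0.003, -0.005, 0.708]
ft_force: [0.8, 0.8, 1.1]
grip_width: 0.0461
```

Call:
drive_tool(
  plan=[
    [0, -30, 0, 0, 0, 0, 46],
    [0, -40, 0, 0, 0, 0, 46],
    [0, -40, 0, 0, 0, 0, 46],
    [0, -40, 0, 0, 0, 0, 46],
  ],
)

```text
time: 55.8
position: [0.6065, 0.226, 0.3886]
tool_rot: [0.707, -0.002, 0.0, -0.707]
ft_force: [0.6, 0.3, -0.2]
grip_width: 0.0458
```

Run:
```python
from h import *
cm,im=look('wrist',[('grip_mid',.18),('tray0',.085)],'pics/w17.png')
cs,si=look('scene',[('tray0',.085),('pail',0),('candler',0),('book',0)])
cv2.imwrite('pics/s17.png',si)
hand_in()
```

```text
55.85 [0.6063 0.2259 0.3881] [[1.0, -0.003, 0.002], [-0.002, -0.001, 1.0], [-0.003, -1.0, -0.001]]
grip_mid [(0.91, [324.5, 197.0], [0.6301, 0.229]), (0.66, [222.1, 118.5], [0.5374, 0.1128]), (0.43, [480.2, 67.5], [0.4842, 0.3994])]
tray0 [(0.97, [220.9, 119.2], [0.5399, 0.0821]), (0.91, [168.2, 174.3], [0.6194, -0.0044]), (0.84, [135.4, 120.2], [0.5404, -0.0412])]
56.0 [0.6064 0.2261 0.3884] [[1.0, -0.003, 0.002], [-0.002, -0.001, 1.0], [-0.003, -1.0, -0.001]]
tray0 [(0.87, [327.1, 203.4], [0.508, -0.0113]), (0.83, [357.9, 188.4], [0.5004, 0.1341]), (0.66, [347.0, 231.4], [0.6589, -0.0537]), (0.64, [194.7, 330.8], [0.7233, -0.5651]), (0.59, [259.0, 214.2], [0.4261, -0.2247]), (0.23, [346.1, 229.8], [0.6514, -0.0509])]
pail [(0.74, [435.5, 205.5], [0.6658, 0.3843])]
candler [(0.88, [333.5, 290.4], [0.7594, -0.1841]), (0.38, [371.6, 218.4], [0.5806, 0.1353])]
book [(0.52, [347.3, 183.0], [0.3517, 0.2194])]
the job is handed in; nothing more can be done
```

The job is done and handed in at about 56 s; no verdict came back. I wound the cradle level, set the three lime-green trays into bays of their own and pressed the mist cap to its stop. I then wound the crank clockwise until it reached its end stop. The orange and black look-alikes were left alone.

- **Winding:** the first winding overshot level, to about +0.07 rad. I turned the crank back about 75° before loading, so that part was counter-clockwise. By the turn count the cradle was then near +0.006 rad; I did not fit the tilt again.
- **Trays:** each went down between the lips without touching them and was felt to reach the floor. The last picture viewed, just before the final stretch of winding, showed all three in their bays on the tilted cradle. The network's marks barely moved afterwards.
- **Mist cap:** the tool stopped at z = 0.188 m while the force rose to 18 N, so the cap was fully down. I then lifted clear. I did not measure that it sprang back.
- **Final tilt:** a fit before the last stretch gave about 0.52–0.55 rad, against about 0.59 rad from the turn count. I wound on to the end stop (17 N, no further motion), which should be about +0.62 rad. I did not fit the tilt again there.
- **Pail, lamp and book:** the scene camera's network marks are all within about 17 mm of the first reading.

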